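# Put the washed spice crate together again and refill it

### The job

The knock-down spice crate has been washed: rebuild its slatted wall on the base by laying the six slats crosswise, two to a layer, in three alternating layers round the divider (which way the first pair runs does not matter), each slat notch seated in the notch beneath. Then stand every spice jar there is upright on the crate floor, one to a cell. Leave the medicine pots alone.

Things in the scene. Friction and masses are not known exactly. Their poses are not given: they have to be found in the camera images.
- crate: base of the spice crate, fixed: pale wooden board 190 x 190 mm, 12 mm thick, with a raised inner floor 120 x 120 mm. Origin: centre of the underside, at worktop height; x and y along its edges, z up. The lowest pair of slats lies on the 12 mm high rim round the raised floor; seated slats have centre lines 74 mm from the crate's centre and middles 22, 36 and 50 mm above the worktop; wall top at 60 mm
- crate_floor (a point): centre of the crate's raised inner floor, 18 mm above the worktop, on which the jars stand; axes as the crate's. A low cross-shaped divider stands on it: arms 8 mm thick reaching 32 mm from the centre along x and y, top 52 mm above the worktop. It marks four cells, centred at x = +-34 mm, y = +-34 mm
- mat: flat grey ribbed drying mat, 225 x 370 mm, 4 mm thick, fixed; the slats lie on it at the start. Origin: centre of the underside; x along the 225 mm side, z up
- slat_1: side slat of the crate, pale wood, 200 mm long (x), 20 mm wide and high, about 60 g; all six are alike and all four long sides are alike, so any side may be up. Notches 3 mm deep, 24 mm long, run round all four sides at x = +-74 mm (14 mm square left): a slat laid across drops 6 mm in, so layers rise by 14 mm. Origin: the slat's middle; z up at the start
- slat_2: side slat of the crate, pale wood, 200 mm long (x), 20 mm wide and high, about 60 g; all six are alike and all four long sides are alike, so any side may be up. Notches 3 mm deep, 24 mm long, run round all four sides at x = +-74 mm (14 mm square left): a slat laid across drops 6 mm in, so layers rise by 14 mm. Origin: the slat's middle; z up at the start
- slat_3: side slat of the crate, pale wood, 200 mm long (x), 20 mm wide and high, about 60 g; all six are alike and all four long sides are alike, so any side may be up. Notches 3 mm deep, 24 mm long, run round all four sides at x = +-74 mm (14 mm square left): a slat laid across drops 6 mm in, so layers rise by 14 mm. Origin: the slat's middle; z up at the start
- slat_4: side slat of the crate, pale wood, 200 mm long (x), 20 mm wide and high, about 60 g; all six are alike and all four long sides are alike, so any side may be up. Notches 3 mm deep, 24 mm long, run round all four sides at x = +-74 mm (14 mm square left): a slat laid across drops 6 mm in, so layers rise by 14 mm. Origin: the slat's middle; z up at the start
- slat_5: side slat of the crate, pale wood, 200 mm long (x), 20 mm wide and high, about 60 g; all six are alike and all four long sides are alike, so any side may be up. Notches 3 mm deep, 24 mm long, run round all four sides at x = +-74 mm (14 mm square left): a slat laid across drops 6 mm in, so layers rise by 14 mm. Origin: the slat's middle; z up at the start
- slat_6: side slat of the crate, pale wood, 200 mm long (x), 20 mm wide and high, about 60 g; all six are alike and all four long sides are alike, so any side may be up. Notches 3 mm deep, 24 mm long, run round all four sides at x = +-74 mm (14 mm square left): a slat laid across drops 6 mm in, so layers rise by 14 mm. Origin: the slat's middle; z up at the start
- jar_1: round spice jar, glass, 46 mm across, 96 mm tall, lid red, about 110 g; full width from the foot to the lid. Stands upright; origin: centre of its underside, z up the jar's axis. May be absent
- jar_2: round spice jar, glass, 46 mm across, 105 mm tall, lid green, about 110 g; full width from the foot to the lid. Stands upright; origin: centre of its underside, z up the jar's axis. May be absent
- jar_3: round spice jar, glass, 44 mm across, 108 mm tall, lid dark, about 110 g; full width from the foot to the lid. Stands upright; origin: centre of its underside, z up the jar's axis. May be absent
- jar_4: round spice jar, glass, 46 mm across, 96 mm tall, like jar_1, about 110 g; full width from the foot to the lid. Stands upright; origin: centre of its underside, z up the jar's axis. May be absent
- pot_big: white supplement pot, 70 mm across, 106 mm tall, bystander to be left alone; origin: centre of its underside
- pot_white: white supplement pot, 52 mm across, 82 mm tall, bystander to be left alone; origin: centre of its underside
- vial_amber: amber vial with black cap, 31 mm across, 86 mm tall, bystander to be left alone; origin: centre of its underside

How it is judged:
By the outcome, as a careful person would: the job done as asked, in the order asked, and still so for the second after the job is handed in, with the robot touching nothing.
Of jar_1, jar_2, jar_3, jar_4 only 2 to 4 are there at a start; the rules pass over those that are not, and their reading is None.
At some moment in a run one of slat_1, slat_6 may be knocked a few centimetres aside while the robot is not near it.
Once in a run the grip may slacken for a moment while it holds something.
It also fails if it takes over 210 s, if anything falls off the work surface, if the arm or the gripper's body presses on something with over 40 N, if the wrist force passes 120 N, or if a joint passes its speed limit or range.

### The arm

A 6-joint arm with a two-finger parallel gripper is mounted at the origin on a cart in front of the work surface, level with it; the furniture and walls round the work are solid. World frame = base frame: x ahead of the robot, y to its left, z up, the work surface at z = 0. Lengths are in mm, angles in degrees, forces in N, time in s.
With the tool pointing down it reaches from about 300 to 850 mm from the base axis. Payload 4.2 kg.
Tool frame: the origin (TCP) lies on the centre line of the jaws, within the pads' length; the fingertips stand 8 mm ahead of it and the grasp point (between the pads) lies 11 mm behind it; z points along the fingers, y is the line along which they close (so a half turn about z gives the same grasp; the last joint's range is limited). The gripper opens to 91 mm and grips with 3 to 60 N. Pads are 32 mm wide; open, the fingers measure 118 mm over their backs; the gripper's body (76 mm by 178 mm) begins 60 mm behind the grasp point.
Start: joints at [-75.229, 18.312, 89.639, -0, 72.044, -1.146], TCP at [157.691, -552.97, 221.976] pointing down, gripper open.
Joint ranges: [-177.97, 177.97], [-48.28, 115.42], [12.27, 149.76], [-77.06, 257.06], [2.81, 150.46], [-146.56, 146.56]. Speed limits (degrees/s): [147.25, 147.25, 180, 180, 180, 180].

### API

Orientations are given as [roll, pitch, yaw] about the fixed x, y, z axes, in that order (R = Rz(yaw) Ry(pitch) Rx(roll)).
In Python, from workcell import telemetry, eyes, ticket gives the robot as it stands. The module is installed in compiled form; this text tells all that it offers.
- The arm moves only by the shell command python3 -m crank 'ROWS' [OPENING] [FORCE]. ROWS is JSON, a list of rows, each an object of numbers: "dx", "dy", "dz": the shift along the world's x, y, z normalised to -1 to 1, where 1 is 80 cm; "yaw": the turn about the world's z normalised to -1 to 1, where 1 is 5 degrees. A call has 1 to 10 rows; each row shifts and turns the commanded pose from where the row before left it; what a row does not reach is not made up. A row lasts 1/8 s, in which the tool goes at most 62.5 mm and 10.7 degrees, less where a joint would pass 70% of its speed; a pose out of reach is approached as far as the arm can. A call with a number of a shift or a turn outside -1 to 1 is refused whole. A call with a gripper value outside its range is refused whole. OPENING is the opening, from 0 (shut) to 1 (fully open), set as the call begins (- or left out, the last holds). The fingers move at their own pace and stop on an object; FORCE is the grip in N (left out, the last holds). Time passes only in rows, so rows that do not move let the fingers close. It gives the time, the measured TCP pose, the force, the opening and the grip force at its end, in the units of the state.
- telemetry.state(): the state, without advancing time (a new reading comes with each control period).
- eyes.grab_frame(name): name is "side" or "top" or "wrist"; returns the picture (384x512x3 uint8, red, green, blue); there is no depth.
- eyes.calibration(name): a dict with "camera_matrix" (3x3 intrinsics, pixels), "world_from_camera" (4x4, takes a point from camera to world coordinates). Camera axes: x right, y down, z forward; pixel columns grow to the right and rows downward; lengths in mm; the calibration is good to about 2 mm. A picture is of the moment at which its call begins: read the wrist's pose just before it. calibration takes no time and is no camera call; for the wrist camera it gives the pose at the moment of the call.
- ticket.job_done(): hands the job in; it is judged then, once.
The state is a dict: "time_s": time; "qpos": joint angles; "qvel": joint speeds; "effort": joint torques, N m; "ee_pos": TCP position; "ee_rot": TCP orientation; "force": force on the tool from outside, world axes, zero at the start; "torque": the same for the moment, N m; "gripper_width": finger opening in mm; "gripper_force": force on a finger pad.
Only numpy, scipy, OpenCV 4.12 (cv2) and the standard library are available. Lean on these libraries where they do the work, as an engineer would, in place of code of your own. Each camera call takes 0.05 s, during which the arm holds its last target. There are 200 camera calls.

## Working session

There is one attempt and no reset: what is moved stays moved. The work goes in short steps, Python scripts to look and compute and a shell command to move; the robot and the scene stay as the last step left them, time stands still between calls to the robot, and variables do not carry over. Pictures are saved under pics/ and viewed, at most 14 in all, crops included, and the job is handed in when it is done.

```bash
mkdir -p pics; cat > h.py <<'E'
import numpy as np, cv2
from workcell import telemetry, eyes, ticket
def grab(n,fn=None):
    c=eyes.calibration(n); im=eyes.grab_frame(n)
    if fn: cv2.imwrite('pics/'+fn,im[:,:,::-1])
    return im,c
def ray(c,uv,z):
    K=np.array(c['camera_matrix']);T=np.array(c['world_from_camera'])
    d=T[:3,:3]@np.linalg.solve(K,[uv[0],uv[1],1.]);o=T[:3,3]
    return o+d*(z-o[2])/d[2]
def proj(c,p):
    K=np.array(c['camera_matrix']);T=np.array(c['world_from_camera'])
    q=K@(T[:3,:3].T@(np.array(p,float)-T[:3,3]));return q[:2]/q[2]
E
python3 - <<'E'
from h import *
for n in('top','side'):
    im,c=grab(n,n+'0.png');np.save(n+'0.npy',im)
    print(n,np.round(c['camera_matrix'],1).tolist(),np.round(c['world_from_camera'],3).tolist())
print(telemetry.state())
E
```

```text
top [[464.0, 0.0, 256.8], [0.0, 464.0, 195.2], [0.0, 0.0, 1.0]] [[-0.024, -0.979, 0.203, 199.158], [-1.0, 0.023, -0.009, -139.656], [0.004, -0.203, -0.979, 1538.668], [0.0, 0.0, 0.0, 1.0]]
side [[411.5, 0.0, 251.5], [0.0, 411.5, 193.7], [0.0, 0.0, 1.0]] [[-0.991, -0.08, 0.108, 363.3], [-0.134, 0.586, -0.799, 847.764], [0.001, -0.806, -0.592, 794.772], [0.0, 0.0, 0.0, 1.0]]
{'time_s': 0.1, 'qpos': array([-7.52288576e+01,  1.83473741e+01,  8.96992879e+01, -8.30383545e-05,
        7.20451761e+01, -1.14365264e+00]), 'qvel': array([ 0.02208654, -0.12993146, -0.15727777,  0.12283334,  0.09556581,
       -0.02880403]), 'effort': array([-1.83319565e-05, -4.13332593e+01, -2.32509649e+01,  7.28657423e-02,
        4.21502092e-02, -5.15169177e-05]), 'ee_pos': array([ 157.5777212 , -552.52278285,  221.21127989]), 'ee_rot': array([-1.79908179e+02, -1.75407442e-03,  1.59148193e+01]), 'force': array([-0.13173579,  0.61452453, -0.51450687]), 'torque': array([ 0.02265843,  0.00663717, -0.0051053 ]), 'gripper_force': 0.0, 'gripper_width': 91.50573266789338}
```

View pics/top0.png

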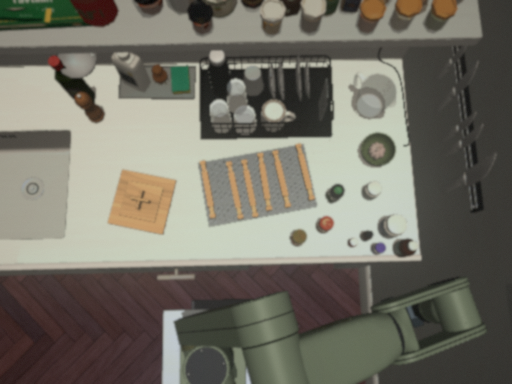

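View pics/side0.png

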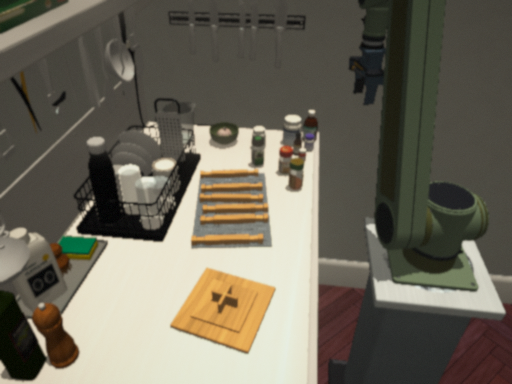

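```bash
python3 - <<'E'
from h import *
im=np.load('top0.npy');s=np.load('side0.npy')
ct=eyes.calibration('top');cs=eyes.calibration('side')
h=cv2.cvtColor(im,cv2.COLOR_RGB2HSV)
m=cv2.inRange(h,(8,90,80),(22,255,255));m[:140]=0;m[250:]=0
cn,_=cv2.findContours(m,cv2.RETR_EXTERNAL,cv2.CHAIN_APPROX_NONE)
for k in cn:
    if cv2.contourArea(k)<60: continue
    z=12 if cv2.contourArea(k)>2000 else 24
    p=np.array([ray(ct,q[0],z)[:2] for q in k],np.float32)
    (c,wh,a)=cv2.minAreaRect(p);print(np.round(c),np.round(wh),round(a,1))
for n,uv,z in[('green',(336,189),105),('red',(326,223),96),('dark',(299,236),108),('white',(373,188),82),('big',(395,224),106),('405,247',(405,247),90),('378',(378,248),80),('366',(366,236),86),('352',(352,242),80)]:
    p=ray(ct,uv,z);print(n,np.round(p), 'side px',np.round(proj(cs,p)))
a=cv2.resize(im[165:265,280:430],None,fx=5,fy=5,interpolation=cv2.INTER_CUBIC)[:300*2,:]
b=cv2.resize(s[100:200,235:335],None,fx=4,fy=4,interpolation=cv2.INTER_CUBIC)
o=np.zeros((600,800,3),np.uint8)
a=cv2.resize(a,(450,300));o[:300,:450]=a;o[200:600,400:800]=b;o[:300,:450]=a
cv2.imwrite('pics/z.png',o[:,:,::-1])
E
```

```text
[ 372. -288.] [30. 35.] 43.1
[504. 232.] [185. 184.] 77.0
[534. -78.] [197.  17.] 11.3
[539.  12.] [196.  17.] 10.1
[ 539. -129.] [196.  17.] 10.4
[ 562. -179.] [196.  18.] 7.2
[ 569. -236.] [196.  19.] 10.8
[ 592. -316.] [195.  17.] 11.2
green [ 510. -404.  105.] side px [258. 139.]
red [ 404. -368.   96.] side px [288. 149.]
dark [ 364. -280.  108.] side px [299. 160.]
white [ 516. -527.   82.] side px [260. 129.]
big [ 394. -581.  106.] side px [294. 118.]
405,247 [ 323. -611.   90.] side px [313. 120.]
378 [ 323. -529.   80.] side px [312. 132.]
366 [ 361. -493.   86.] side px [302. 135.]
352 [ 344. -449.   80.] side px [306. 142.]
```

View pics/z.png

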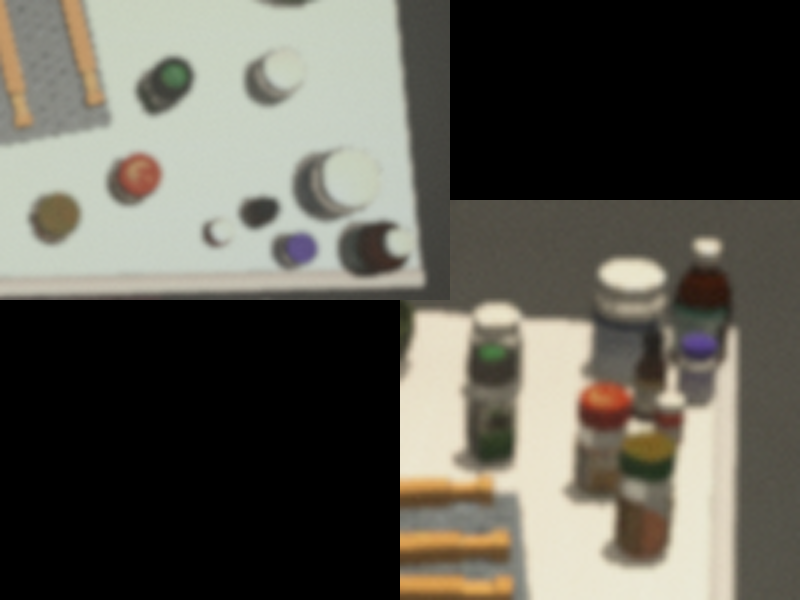

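```bash
python3 -m crank '[{"dz":0.06},{"dz":0.06},{"dx":0.05,"dy":0.053,"yaw":-0.11},{"dx":0.05,"dy":0.053,"yaw":-0.11},{"dx":0.05,"dy":0.053,"yaw":-0.11},{"dx":0.05,"dy":0.053,"yaw":-0.11},{"dx":0.05,"dy":0.053,"yaw":-0.11},{"dx":0.05,"dy":0.053,"yaw":-0.11},{"dx":0.05,"dy":0.053,"yaw":-0.11},{"dx":0.05,"dy":0.053,"yaw":-0.11}]' 0.4 20
python3 -m crank '[{"dx":0.05,"dy":0.053,"yaw":-0.11},{"dx":0.045,"dy":0.053,"dz":0.04,"yaw":-0.11},{"dz":0.04},{}]'
python3 - <<'E'
from h import *
im,c=grab('wrist','w1.png');np.save('w1.npy',im)
print(np.round(c['camera_matrix'],1).tolist(),np.round(c['world_from_camera'],3).tolist())
s=telemetry.state();print(s['time_s'],s['ee_pos'],s['ee_rot'],s['qpos'],s['force'])
E
```

```text
[[317.7, 0.0, 253.2], [0.0, 317.7, 194.1], [0.0, 0.0, 1.0]] [[0.274, -0.922, -0.273, 233.58], [-0.962, -0.263, -0.077, -530.891], [-0.001, 0.284, -0.959, 383.148], [0.0, 0.0, 0.0, 1.0]]
0.15 [ 157.5901344  -552.5894351   221.30389255] [-1.79920492e+02  6.82542288e-04  1.59206803e+01] [-7.52281020e+01  1.83438160e+01  8.96908839e+01 -2.39297083e-03
  7.20447780e+01 -1.14804255e+00] [ 0.0498172  -0.38630682  0.16547855]validation failed for argument at $[0]...
validation failed for argument at $[0]...
```

View pics/w1.png

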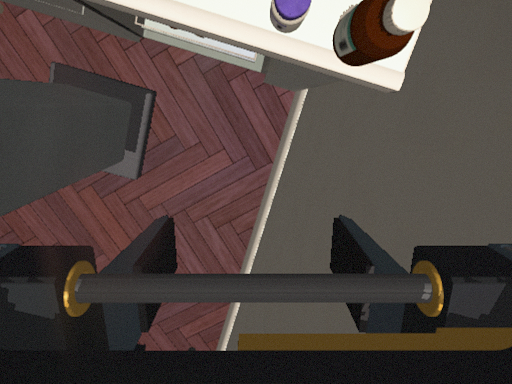

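```bash
python3 -m crank '[{"dx":0,"dy":0,"dz":0.06,"yaw":0},{"dx":0,"dy":0,"dz":0.06,"yaw":0}]' 0.4 20
```

```text
time_s: 0.4
ee_pos: [157.6, -552.6, 318.3]
ee_rot: [-179.9, -0.0, 15.9]
force: [0.6, -1.1, 0.4]
gripper_width: 74.0
gripper_force: 0.0
```

```bash
python3 -m crank '[{"dx":0.045,"dy":0.053,"dz":0,"yaw":-0.11},{"dx":0.045,"dy":0.053,"dz":0,"yaw":-0.11},{"dx":0.045,"dy":0.053,"dz":0,"yaw":-0.11},{"dx":0.045,"dy":0.053,"dz":0,"yaw":-0.11},{"dx":0.045,"dy":0.053,"dz":0,"yaw":-0.11},{"dx":0.045,"dy":0.053,"dz":0,"yaw":-0.11},{"dx":0.045,"dy":0.053,"dz":0,"yaw":-0.11},{"dx":0.045,"dy":0.053,"dz":0,"yaw":-0.11},{"dx":0.045,"dy":0.053,"dz":0,"yaw":-0.11},{"dx":0.045,"dy":0.053,"dz":0,"yaw":-0.11}]' 0.4 20
python3 -m crank '[{"dx":0,"dy":0,"dz":0,"yaw":0},{"dx":0,"dy":0,"dz":0,"yaw":0}]'
python3 - <<'E'
from h import *
im,c=grab('wrist','w2.png');np.save('w2.npy',im)
s=telemetry.state();print(s['time_s'],s['ee_pos'],s['ee_rot'],s['qpos'],s['force'])
E
```

```text
time_s: 1.65
ee_pos: [518.6, -127.4, 317.8]
ee_rot: [180.0, 0.0, 10.4]
force: [-0.3, -0.3, -0.4]
gripper_width: 36.5
gripper_force: 0.0
time_s: 1.9
ee_pos: [517.3, -129.1, 317.6]
ee_rot: [180.0, 0.1, 10.5]
force: [-0.5, -0.6, -0.1]
gripper_width: 36.6
gripper_force: 0.0
1.95 [ 517.04155028 -129.58699957  317.79205575] [1.79986208e+02 5.06714627e-02 1.03797814e+01] [-1.52853966e+01  1.18944273e+01  8.48417971e+01 -3.46137395e-02
  8.33034756e+01  6.43388641e+01] [ 0.10356215 -0.25241169 -0.61722034]
```

View pics/w2.png

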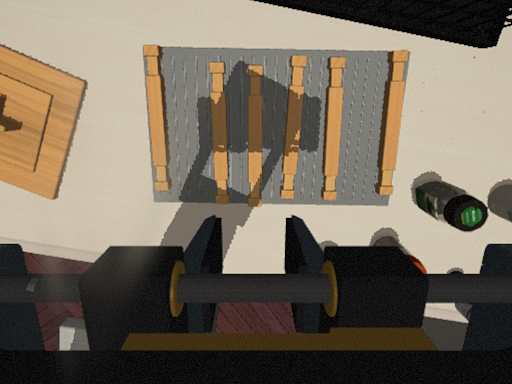

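```bash
cat >> h.py <<'E'
def wmask(im,k=4):
    im=cv2.resize(im,None,fx=k,fy=k,interpolation=cv2.INTER_CUBIC)
    h=cv2.cvtColor(im,cv2.COLOR_RGB2HSV)
    return cv2.inRange(h,(7,95,35),(24,255,255))
def blobs(im,c,zt,zb,amin,k=4,rows=245):
    m=wmask(im,k);m[rows*k:]=0
    m=cv2.morphologyEx(m,cv2.MORPH_OPEN,np.ones((5,5)))
    cam=np.array(c['world_from_camera'])[:3,3];out=[]
    H,W=m.shape
    for q in cv2.findContours(m,cv2.RETR_EXTERNAL,cv2.CHAIN_APPROX_NONE)[0]:
        if cv2.contourArea(q)<amin*k*k: continue
        q=q[:,0];cut=(q.min()<3)|(q[:,0].max()>W-4)|(q[:,1].max()>rows*k-4)
        p=np.array([ray(c,(u+.5)/k-.5,zt)[:2] for u in q])
        _,wh,a=cv2.minAreaRect(p.astype(np.float32))
        if wh[0]<wh[1]: a-=90
        a=(a+90)%180-90
        # refine yaw and edges
        A=np.radians(a);R=np.array([[np.cos(A),np.sin(A)],[-np.sin(A),np.cos(A)]])
        r=p@R.T;n=R@cam[:2];lo=[0,0];
        e=[]
        for i in(0,1):
            mid=(r[:,i].min()+r[:,i].max())/2; 
            x0=np.median(r[:,i][r[:,i]<r[:,i].min()+1.5]);x1=np.median(r[:,i][r[:,i]>r[:,i].max()-1.5])
            f=(cam[2]-zb)/(cam[2]-zt)
            if n[i]<x0: x0=n[i]+(x0-n[i])*f   # near edge seen at the bottom
            if n[i]>x1: x1=n[i]+(x1-n[i])*f
            e.append((x0,x1))
        ctr=R.T@np.array([sum(e[0])/2,sum(e[1])/2])
        out.append((ctr.round(1),round(a,1),round(e[0][1]-e[0][0],1),round(e[1][1]-e[1][0],1),bool(cut)))
    return out
E
python3 - <<'E'
from h import *
c=eyes.calibration('wrist')
for b in blobs(np.load('w2.npy'),c,24,4,150):print(*b)
print(proj(c,telemetry.state()['ee_pos']),np.array(c['world_from_camera'])[:3,3])
E
```

```text
[ 541.6 -127.6] 10.2 198.5 19.4 False
[536.3 -77.1] 10.9 198.3 18.8 False
[ 571.7 -235.7] 11.2 198.5 18.2 False
[ 563.2 -178.6] 7.4 198.6 18.7 False
[ 594.5 -316. ] 11.2 198.4 17.8 False
[500.5 192.7] -12.8 180.5 104.7 True
[541.2  13.2] 10.1 198.0 17.9 False
[253.06725354 247.37548327] [ 594.87818929 -115.15700927  479.65544101]
```

```bash
python3 -m crank '[{"dx":-0.01,"dy":0.058,"dz":0,"yaw":-0.585},{"dx":-0.01,"dy":0.058,"dz":0,"yaw":-0.585},{"dx":-0.01,"dy":0.058,"dz":0,"yaw":-0.585},{"dx":-0.01,"dy":0.058,"dz":0,"yaw":-0.585},{"dx":-0.01,"dy":0.058,"dz":0,"yaw":-0.585},{"dx":-0.01,"dy":0.058,"dz":0,"yaw":-0.585},{"dx":-0.01,"dy":0.058,"dz":0,"yaw":-0.585},{"dx":-0.01,"dy":0.058,"dz":0,"yaw":-0.585},{"dx":0,"dy":0,"dz":0,"yaw":0},{"dx":0,"dy":0,"dz":0,"yaw":0}]'
python3 - <<'E'
from h import *
im,c=grab('wrist','w3.png');np.save('w3.npy',im)
for b in blobs(im,c,12,0,2000):print(*b)
print(telemetry.state()['ee_pos'],telemetry.state()['ee_rot'])
E
python3 -m crank '[{"dx":0.0052,"dy":-0.0084,"dz":0,"yaw":1},{"dx":0.0052,"dy":-0.0084,"dz":0,"yaw":1},{"dx":0.0052,"dy":-0.0084,"dz":0,"yaw":1},{"dx":0.0052,"dy":-0.0084,"dz":0,"yaw":1},{"dx":0.0052,"dy":-0.0084,"dz":0,"yaw":1},{"dx":0.0052,"dy":-0.0084,"dz":0,"yaw":1},{"dx":0.0052,"dy":-0.0084,"dz":0,"yaw":1},{"dx":0.0052,"dy":-0.0084,"dz":0,"yaw":1},{"dx":0.0052,"dy":-0.0084,"dz":0,"yaw":1},{"dx":0,"dy":0,"dz":0,"yaw":1}]'
python3 -m crank '[{"dx":0,"dy":0,"dz":0,"yaw":1},{"dx":0,"dy":0,"dz":0,"yaw":1},{"dx":0,"dy":0,"dz":0,"yaw":1},{"dx":0,"dy":0,"dz":0,"yaw":1},{"dx":0,"dy":0,"dz":0,"yaw":1},{"dx":0,"dy":0,"dz":0,"yaw":1},{"dx":0,"dy":0,"dz":0,"yaw":1},{"dx":0,"dy":0,"dz":0,"yaw":1},{"dx":0,"dy":0,"dz":0,"yaw":0},{"dx":0,"dy":0,"dz":0,"yaw":0}]'
python3 - <<'E'
from h import *
im,c=grab('wrist','w4.png');np.save('w4.npy',im)
for b in blobs(im,c,12,0,2000):print(*b)
print(telemetry.state()['ee_pos'],telemetry.state()['ee_rot'])
a=np.hstack([np.load('w3.npy')[:260],im[:260]]);cv2.imwrite('pics/c.png',cv2.resize(a,(800,203))[:,:,::-1])
E
```

```text
time_s: 3.2
ee_pos: [453.8, 240.8, 318.1]
ee_rot: [179.9, -0.0, -13.0]
force: [0.3, -0.2, 0.2]
gripper_width: 37.1
gripper_force: 0.0
[505.7 234.1] -13.0 187.5 187.3 False
[516.8 -85.7] 11.1 164.4 23.5 True
[529.4   7.8] 10.3 180.1 22.0 True
[453.94382521 240.59643538 318.13600447] [ 1.79963435e+02 -2.23202548e-02 -1.30843661e+01]
time_s: 4.5
ee_pos: [491.6, 179.4, 318.1]
ee_rot: [180.0, 0.0, 37.0]
force: [0.1, 0.7, 0.5]
gripper_width: 36.5
gripper_force: 0.0
time_s: 5.75
ee_pos: [491.3, 180.8, 318.1]
ee_rot: [180.0, 0.0, 76.9]
force: [0.1, 0.1, -0.3]
gripper_width: 36.8
gripper_force: 0.0
[505.5 234.5] -13.0 187.4 187.1 False
[491.22368059 181.02936523 318.05625652] [1.79986885e+02 4.04851123e-03 7.69009109e+01]
```

View pics/c.png

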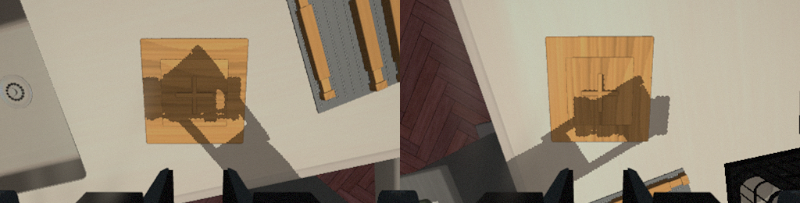

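```bash
python3 -m crank '[{"dx":0.0045,"dy":-0.015,"dz":0,"yaw":-0.956},{"dx":0.0045,"dy":-0.015,"dz":0,"yaw":-0.956},{"dx":0.0045,"dy":-0.015,"dz":0,"yaw":-0.956},{"dx":0.0045,"dy":-0.015,"dz":0,"yaw":-0.956},{"dx":0.0045,"dy":-0.015,"dz":-0.03,"yaw":-0.956},{"dx":0.0045,"dy":-0.015,"dz":-0.03,"yaw":-0.956},{"dx":0.0045,"dy":-0.015,"dz":-0.03,"yaw":-0.956},{"dx":0.0045,"dy":-0.015,"dz":-0.03,"yaw":-0.956},{"dx":0.0045,"dy":-0.015,"dz":-0.03,"yaw":-0.956},{"dx":0.0045,"dy":-0.015,"dz":-0.03,"yaw":-0.956}]'
python3 -m crank '[{"dx":0.0045,"dy":-0.015,"dz":-0.03,"yaw":-0.956},{"dx":0.0045,"dy":-0.015,"dz":-0.03,"yaw":-0.956},{"dx":0.0045,"dy":-0.015,"dz":-0.03,"yaw":-0.956},{"dx":0.0045,"dy":-0.015,"dz":-0.03,"yaw":-0.956},{"dx":0,"dy":0,"dz":-0.02,"yaw":0},{"dx":0,"dy":0,"dz":0,"yaw":0},{"dx":0,"dy":0,"dz":0,"yaw":0}]'
python3 - <<'E'
from h import *
im,c=grab('wrist','w5.png');np.save('w5.npy',im)
for b in blobs(im,c,24,4,300,rows=290):print(*b)
E
```

```text
time_s: 7.05
ee_pos: [527.3, 61.2, 173.3]
ee_rot: [180.0, -0.0, 29.0]
force: [-0.7, -0.1, 0.2]
gripper_width: 36.7
gripper_force: 0.0
time_s: 7.92
ee_pos: [542.1, 14.2, 62.7]
ee_rot: [180.0, -0.1, 10.2]
force: [-0.2, -0.4, -0.1]
gripper_width: 36.7
gripper_force: 0.0
[ 575.8 -158.2] 23.1 35.9 -2.7 True
[ 583.7 -118.9] 10.4 113.7 18.1 False
[587.1 -66.3] 11.0 96.0 18.4 False
[530.7 162.5] -12.8 107.6 59.4 True
[571.4  19.4] 10.2 137.7 19.4 False
```

View pics/w5.png

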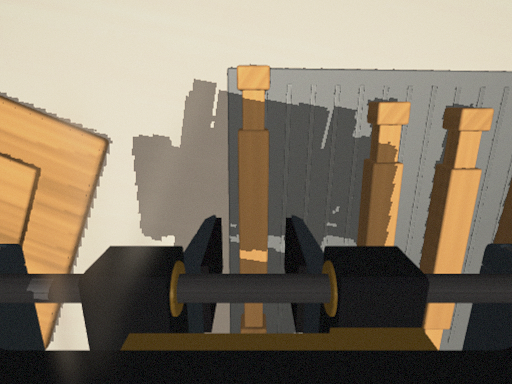

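```bash
python3 -m crank '[{"dx":0,"dy":0,"dz":-0.03,"yaw":0},{"dx":0,"dy":0,"dz":-0.0225,"yaw":0},{"dx":0,"dy":0,"dz":0,"yaw":0}]'
python3 -m crank '[{"dx":0,"dy":0,"dz":0,"yaw":0},{"dx":0,"dy":0,"dz":0,"yaw":0},{"dx":0,"dy":0,"dz":0,"yaw":0},{"dx":0,"dy":0,"dz":0,"yaw":0}]' 0.1 30
python3 -m crank '[{"dx":0,"dy":0,"dz":0.05,"yaw":0},{"dx":0,"dy":0,"dz":0.05,"yaw":0},{"dx":-0.0131,"dy":0.0371,"dz":0,"yaw":-0.924},{"dx":-0.0131,"dy":0.0371,"dz":0,"yaw":-0.924},{"dx":-0.0131,"dy":0.0371,"dz":0,"yaw":-0.924},{"dx":-0.0131,"dy":0.0371,"dz":0,"yaw":-0.924},{"dx":-0.0131,"dy":0.0371,"dz":0,"yaw":-0.924},{"dx":0,"dy":0,"dz":-0.03,"yaw":0},{"dx":0,"dy":0,"dz":0,"yaw":0},{"dx":0,"dy":0,"dz":0,"yaw":0}]'
python3 - <<'E'
from h import *
im,c=grab('wrist','w6.png');np.save('w6.npy',im)
E
```

```text
time_s: 8.35
ee_pos: [541.0, 14.0, 19.8]
ee_rot: [-180.0, 0.1, 10.1]
force: [-0.1, -1.0, -0.5]
gripper_width: 36.4
gripper_force: 0.0
time_s: 8.85
ee_pos: [542.4, 13.8, 21.1]
ee_rot: [180.0, -0.1, 10.1]
force: [-0.8, 1.0, 5.2]
gripper_width: 19.5
gripper_force: 30.0
time_s: 10.1
ee_pos: [489.5, 162.0, 76.4]
ee_rot: [-180.0, -0.0, -13.0]
force: [-0.1, 0.5, -0.2]
gripper_width: 19.7
gripper_force: 30.0
```

View pics/w6.png

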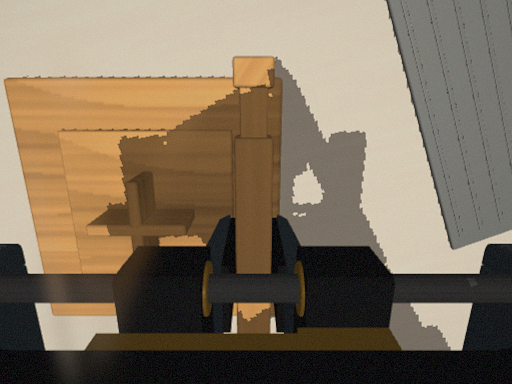

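```bash
python3 -m crank '[{"dx":0,"dy":0,"dz":-0.03,"yaw":0},{"dx":0,"dy":0,"dz":-0.02,"yaw":0},{"dx":0,"dy":0,"dz":-0.0075,"yaw":0},{"dx":0,"dy":0,"dz":0,"yaw":0}]'
python3 -m crank '[{"dx":0,"dy":0,"dz":-0.0013,"yaw":0},{"dx":0,"dy":0,"dz":0,"yaw":0}]'
python3 -m crank '[{"dx":0,"dy":0,"dz":0,"yaw":0},{"dx":0,"dy":0,"dz":0,"yaw":0},{"dx":0,"dy":0,"dz":0.05,"yaw":0},{"dx":0,"dy":0,"dz":0.05,"yaw":0},{"dx":-0.015,"dy":0,"dz":0.05,"yaw":0},{"dx":-0.015,"dy":0.015,"dz":0.05,"yaw":0},{"dx":-0.015,"dy":0.015,"dz":0.05,"yaw":0},{"dx":0,"dy":0.015,"dz":0.05,"yaw":0},{"dx":0,"dy":0.015,"dz":0,"yaw":0},{"dx":0,"dy":0,"dz":0,"yaw":0}]' 0.4 30
python3 - <<'E'
from h import *
im,c=grab('wrist','w7.png');np.save('w7.npy',im)
E
```

```text
time_s: 10.65
ee_pos: [489.5, 162.0, 30.3]
ee_rot: [-180.0, -0.0, -13.0]
force: [-0.1, 0.0, -0.9]
gripper_width: 19.4
gripper_force: 30.0
time_s: 10.9
ee_pos: [489.5, 162.2, 29.5]
ee_rot: [-180.0, -0.1, -13.0]
force: [-0.1, 0.3, -0.1]
gripper_width: 19.5
gripper_force: 30.0
time_s: 12.15
ee_pos: [452.6, 210.4, 268.1]
ee_rot: [179.9, 0.1, -12.9]
force: [0.9, 0.1, -0.7]
gripper_width: 36.4
gripper_force: 0.0
```

View pics/w7.png

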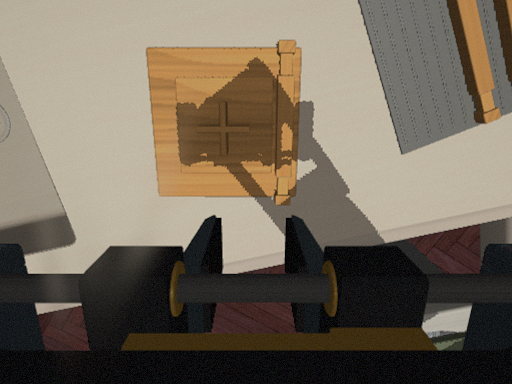

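```bash
cat >> h.py <<'E'
def topslats():
    im,c=grab('top')
    h=cv2.cvtColor(im,cv2.COLOR_RGB2HSV);m=cv2.inRange(h,(8,90,60),(22,255,255));m[:130]=0;m[250:]=0
    for k in cv2.findContours(m,cv2.RETR_EXTERNAL,cv2.CHAIN_APPROX_NONE)[0]:
        if cv2.contourArea(k)<60: continue
        p=np.array([ray(c,q[0],24)[:2] for q in k],np.float32)
        (x,wh,a)=cv2.minAreaRect(p);x=np.array(x)+[2.3,1];a=a if wh[0]>wh[1] else a-90
        print('top',x.round(1),np.round(wh),round((a+90)%180-90,1))
C=np.array([505.6,234.3]);A=np.radians(-13);U=np.array([np.cos(A),np.sin(A)]);V=np.array([-U[1],U[0]])
def cf(p): d=np.array(p[:2])-C;return round(float(d@U),1),round(float(d@V),1)
E
python3 - <<'E'
from h import *
c=eyes.calibration('wrist')
for uv in[(278,41),(296,41),(274,204),(291,204)]:print(cf(ray(c,uv,32)))
topslats()
E
```

```text
(97.0, -65.4)
(97.0, -85.9)
(-98.9, -64.6)
(-98.9, -87.0)
top [ 373.9 -287.2] [30. 35.] -46.9
top [501.3 227.7] [185. 194.] -9.7
top [536.4 -77.3] [197.  17.] 10.9
top [ 541.7 -127.5] [196.  17.] 10.2
top [ 564.  -177.9] [196.  17.] 7.1
top [ 571.8 -234.8] [197.  19.] 10.8
top [ 594.2 -314.9] [195.  17.] 11.2
```

```bash
cat >> h.py <<'E'
def held(im=None):
    if im is None: im,_=grab('wrist')
    m=wmask(im,4)[:, 215*4:295*4]; m[150*4:]=0
    n,l,st,ce=cv2.connectedComponentsWithStats(m)
    r=np.where((m>0).sum(1)>40)[0]
    t=r[0]; s=m[t+12:t+40]; c=np.where((s>0).mean(0)>.8)[0]
    print('held end row',t/4,'cols',215+c[0]/4,215+c[-1]/4)
E
python3 -c "
from h import *
held(np.load('w6.npy'))"
python3 -m crank '[{"dx":0.0177,"dy":-0.0658,"dz":0,"yaw":0.484},{"dx":0.0177,"dy":-0.0658,"dz":0,"yaw":0.484},{"dx":0.0177,"dy":-0.0658,"dz":0,"yaw":0.484},{"dx":0.0177,"dy":-0.0658,"dz":0,"yaw":0.484},{"dx":0.0177,"dy":-0.0658,"dz":0,"yaw":0.484},{"dx":0.0177,"dy":-0.0658,"dz":0,"yaw":0.484},{"dx":0.0177,"dy":-0.0658,"dz":0,"yaw":0.484},{"dx":0.0177,"dy":-0.0658,"dz":0,"yaw":0.484},{"dx":0.0177,"dy":-0.0658,"dz":0,"yaw":0.484},{"dx":0.0177,"dy":-0.0658,"dz":0,"yaw":0.484}]'
python3 -m crank '[{"dx":0,"dy":0,"dz":-0.06,"yaw":0},{"dx":0,"dy":0,"dz":-0.06,"yaw":0},{"dx":0,"dy":0,"dz":-0.06,"yaw":0},{"dx":0,"dy":0,"dz":-0.06,"yaw":0},{"dx":0,"dy":0,"dz":-0.02,"yaw":0},{"dx":0,"dy":0,"dz":0,"yaw":0},{"dx":0,"dy":0,"dz":0,"yaw":0}]'
python3 - <<'E'
from h import *
im,c=grab('wrist','w8.png')
for b in blobs(im,c,24,4,300,rows=290):print(*b)
E
```

```text
held end row 56.5 cols 232.75 274.5
time_s: 13.5
ee_pos: [594.2, -318.4, 267.2]
ee_rot: [-179.9, 0.1, 11.2]
force: [0.4, 0.6, 0.9]
gripper_width: 36.7
gripper_force: 0.0
time_s: 14.38
ee_pos: [596.0, -317.1, 63.0]
ee_rot: [179.9, -0.2, 11.2]
force: [-1.2, 0.6, 0.0]
gripper_width: 36.5
gripper_force: 0.0
[ 615.9 -226.4] 11.0 109.6 18.4 False
[ 595.9 -173.8] 7.4 134.0 18.1 False
[ 624.9 -309. ] 11.3 138.1 19.4 False
```

```bash
python3 -m crank '[{"dx":0,"dy":0,"dz":-0.03,"yaw":0},{"dx":0,"dy":0,"dz":-0.0215,"yaw":0},{"dx":0,"dy":0,"dz":0,"yaw":0}]'
python3 -m crank '[{"dx":0,"dy":0,"dz":0,"yaw":0},{"dx":0,"dy":0,"dz":0,"yaw":0},{"dx":0,"dy":0,"dz":0,"yaw":0},{"dx":0,"dy":0,"dz":0.05,"yaw":0},{"dx":0,"dy":0,"dz":0.05,"yaw":0},{"dx":0,"dy":0,"dz":0.05,"yaw":0},{"dx":-0.0075,"dy":0.0649,"dz":0,"yaw":-0.403},{"dx":-0.0075,"dy":0.0649,"dz":0,"yaw":-0.403},{"dx":-0.0075,"dy":0.0649,"dz":0,"yaw":-0.403},{"dx":-0.0075,"dy":0.0649,"dz":0,"yaw":-0.403}]' 0.1 35
python3 -m crank '[{"dx":-0.0075,"dy":0.0649,"dz":0,"yaw":-0.403},{"dx":-0.0075,"dy":0.0649,"dz":0,"yaw":-0.403},{"dx":-0.0075,"dy":0.0649,"dz":0,"yaw":-0.403},{"dx":-0.0075,"dy":0.0649,"dz":0,"yaw":-0.403},{"dx":-0.0075,"dy":0.0649,"dz":0,"yaw":-0.403},{"dx":-0.0075,"dy":0.0649,"dz":0,"yaw":-0.403},{"dx":-0.0075,"dy":0.0649,"dz":0,"yaw":-0.403},{"dx":-0.0075,"dy":0.0649,"dz":0,"yaw":-0.403},{"dx":0,"dy":0,"dz":-0.04,"yaw":0},{"dx":0,"dy":0,"dz":-0.04,"yaw":0}]'
python3 -m crank '[{"dx":0,"dy":0,"dz":0,"yaw":0},{"dx":0,"dy":0,"dz":0,"yaw":0},{"dx":0,"dy":0,"dz":0,"yaw":0}]'
python3 -c "
from h import *
im,c=grab('wrist','w9.png');held(im)"
```

```text
time_s: 14.8
ee_pos: [594.1, -315.9, 19.0]
ee_rot: [-179.9, 0.1, 11.2]
force: [-0.2, 0.9, -0.1]
gripper_width: 36.6
gripper_force: 0.0
time_s: 16.05
ee_pos: [570.3, -107.1, 140.0]
ee_rot: [180.0, -0.0, 3.1]
force: [-0.2, 1.0, -1.2]
gripper_width: 19.8
gripper_force: 35.0
time_s: 17.3
ee_pos: [522.6, 307.9, 75.4]
ee_rot: [-180.0, -0.1, -12.9]
force: [-0.4, -0.2, -1.2]
gripper_width: 19.8
gripper_force: 35.0
time_s: 17.68
ee_pos: [523.8, 307.1, 77.4]
ee_rot: [-179.9, -0.1, -13.0]
force: [-0.3, 0.7, -0.8]
gripper_width: 19.8
gripper_force: 35.0
held end row 54.25 cols 232.75 274.0
```

```bash
python3 -m crank '[{"dx":-0.0012,"dy":-0.0005,"dz":-0.03,"yaw":0},{"dx":0,"dy":0,"dz":-0.02,"yaw":0},{"dx":0,"dy":0,"dz":-0.0085,"yaw":0},{"dx":0,"dy":0,"dz":0,"yaw":0},{"dx":0,"dy":0,"dz":0,"yaw":0}]'
python3 -m crank '[{"dx":0,"dy":0,"dz":0,"yaw":0},{"dx":0,"dy":0,"dz":0,"yaw":0},{"dx":0,"dy":0,"dz":0.05,"yaw":0},{"dx":0,"dy":0,"dz":0.05,"yaw":0},{"dx":-0.02,"dy":-0.015,"dz":0.05,"yaw":0},{"dx":-0.02,"dy":-0.015,"dz":0.05,"yaw":0},{"dx":-0.02,"dy":-0.015,"dz":0.05,"yaw":0},{"dx":-0.02,"dy":-0.015,"dz":0.05,"yaw":0},{"dx":0,"dy":-0.015,"dz":0,"yaw":0},{"dx":0,"dy":0,"dz":0,"yaw":0}]' 0.4 30
python3 -m crank '[{"dx":0,"dy":0,"dz":0,"yaw":0}]'
python3 - <<'E'
from h import *
im,c=grab('wrist','w10.png');topslats()
for uv in[(278,41)]:print(np.round(ray(c,uv,32)))
E
```

```text
time_s: 18.35
ee_pos: [522.2, 306.6, 29.3]
ee_rot: [-180.0, -0.0, -13.0]
force: [-0.4, -0.7, -1.0]
gripper_width: 20.0
gripper_force: 35.0
time_s: 19.6
ee_pos: [457.5, 245.7, 268.5]
ee_rot: [180.0, 0.0, -13.0]
force: [-0.1, -0.2, -0.1]
gripper_width: 36.2
gripper_force: 0.0
time_s: 19.73
ee_pos: [457.5, 246.3, 267.5]
ee_rot: [179.9, 0.1, -13.0]
force: [0.5, 0.0, 0.4]
gripper_width: 36.3
gripper_force: 0.0
top [ 373.9 -287.2] [30. 35.] -46.9
top [506.7 229.2] [185. 194.] -13.4
top [536.5 -77.5] [197.  17.] 11.2
top [ 541.4 -127.8] [197.  17.] 10.4
top [ 564.3 -177.9] [196.  18.] 7.2
top [ 571.8 -235.1] [197.  18.] 11.6
[591. 185.  32.]
```

View pics/w10.png

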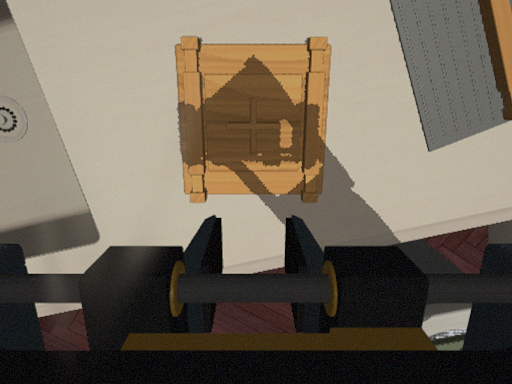

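```bash
python3 -c "
from h import *
c=eyes.calibration('wrist')
for uv in[(190,38),(318,38),(198,201),(310,201)]:print(cf(ray(c,uv,32)))"
python3 -m crank '[{"dx":0.014,"dy":-0.0578,"dz":0,"yaw":0.683},{"dx":0.014,"dy":-0.0578,"dz":0,"yaw":0.683},{"dx":0.014,"dy":-0.0578,"dz":0,"yaw":0.683},{"dx":0.014,"dy":-0.0578,"dz":0,"yaw":0.683},{"dx":0.014,"dy":-0.0578,"dz":0,"yaw":0.683},{"dx":0.014,"dy":-0.0578,"dz":0,"yaw":0.683},{"dx":0.014,"dy":-0.0578,"dz":0,"yaw":0.683},{"dx":0,"dy":0,"dz":-0.06,"yaw":0},{"dx":0,"dy":0,"dz":-0.06,"yaw":0},{"dx":0,"dy":0,"dz":-0.06,"yaw":0}]'
python3 -m crank '[{"dx":0,"dy":0,"dz":-0.06,"yaw":0},{"dx":0,"dy":0,"dz":-0.02,"yaw":0},{"dx":0,"dy":0,"dz":0,"yaw":0},{"dx":0,"dy":0,"dz":0,"yaw":0}]'
python3 - <<'E'
from h import *
im,c=grab('wrist','w11.png')
for b in blobs(im,c,24,4,300,rows=290):print(*b, 'mid',(b[0]-(99.5-b[2]/2)*np.array([np.cos(np.radians(b[1])),np.sin(np.radians(b[1]))])).round(1))
E
```

```text
(97.0, 71.8)
(97.1, -73.9)
(-97.8, 72.2)
(-97.8, -74.9)
time_s: 21.08
ee_pos: [536.1, -77.3, 122.7]
ee_rot: [-180.0, 0.0, 10.9]
force: [0.3, -0.9, 0.1]
gripper_width: 36.6
gripper_force: 0.0
time_s: 21.58
ee_pos: [537.8, -77.5, 62.6]
ee_rot: [179.9, -0.2, 10.9]
force: [0.2, 0.3, 0.0]
gripper_width: 36.6
gripper_force: 0.0
[ 582.6 -119.2] 10.4 115.9 18.8 False mid [ 541.7 -126.7]
[566.7 -70.5] 11.1 137.3 19.5 False mid [536.4 -76.4]
[ 599.4 -229. ] 11.2 141.3 18.2 True mid [ 571.1 -234.6]
[ 596.3 -173. ] 7.6 132.5 18.3 False mid [ 563.3 -177.4]
```

```bash
python3 -m crank '[{"dx":0,"dy":0,"dz":-0.03,"yaw":0},{"dx":0,"dy":0,"dz":-0.0215,"yaw":0},{"dx":0,"dy":0,"dz":0,"yaw":0}]'
python3 -m crank '[{"dx":0,"dy":0,"dz":0,"yaw":0},{"dx":0,"dy":0,"dz":0,"yaw":0},{"dx":0,"dy":0,"dz":0,"yaw":0},{"dx":0,"dy":0,"dz":0.05,"yaw":0},{"dx":0,"dy":0,"dz":0.05,"yaw":0},{"dx":0,"dy":0,"dz":0.05,"yaw":0},{"dx":0.0037,"dy":0.0263,"dz":0,"yaw":0.944},{"dx":0.0037,"dy":0.0263,"dz":0,"yaw":0.944},{"dx":0.0037,"dy":0.0263,"dz":0,"yaw":0.944},{"dx":0.0037,"dy":0.0263,"dz":0,"yaw":0.944}]' 0.1 35
python3 -m crank '[{"dx":0.0037,"dy":0.0263,"dz":0,"yaw":0.944},{"dx":0.0037,"dy":0.0263,"dz":0,"yaw":0.944},{"dx":0.0037,"dy":0.0263,"dz":0,"yaw":0.944},{"dx":0.0037,"dy":0.0263,"dz":0,"yaw":0.944},{"dx":0.0037,"dy":0.0263,"dz":0,"yaw":0.944},{"dx":0.0037,"dy":0.0263,"dz":0,"yaw":0.944},{"dx":0.0037,"dy":0.0263,"dz":0,"yaw":0.944},{"dx":0.0037,"dy":0.0263,"dz":0,"yaw":0.944},{"dx":0.0037,"dy":0.0263,"dz":0,"yaw":0.944},{"dx":0.0037,"dy":0.0263,"dz":-0.03,"yaw":0.944}]'
python3 -m crank '[{"dx":0,"dy":0,"dz":-0.03,"yaw":0},{"dx":0,"dy":0,"dz":0,"yaw":0},{"dx":0,"dy":0,"dz":0,"yaw":0},{"dx":0,"dy":0,"dz":0,"yaw":0}]'
python3 -c "
from h import *
im,c=grab('wrist','w12.png');held(im);print(cf(telemetry.state()['ee_pos']))"
```

```text
time_s: 22.0
ee_pos: [536.2, -77.3, 20.1]
ee_rot: [180.0, -0.0, 10.9]
force: [0.1, -0.2, 0.7]
gripper_width: 36.3
gripper_force: 0.0
time_s: 23.25
ee_pos: [547.8, 7.5, 139.7]
ee_rot: [180.0, 0.0, 30.0]
force: [-0.5, -0.2, -0.9]
gripper_width: 19.5
gripper_force: 35.0
time_s: 24.5
ee_pos: [579.0, 218.4, 117.3]
ee_rot: [179.8, -0.1, 77.2]
force: [0.3, 0.6, -0.8]
gripper_width: 19.5
gripper_force: 35.0
time_s: 25.0
ee_pos: [578.3, 217.3, 93.0]
ee_rot: [179.9, -0.1, 77.0]
force: [-0.5, -0.2, -0.5]
gripper_width: 19.3
gripper_force: 35.0
held end row 55.25 cols 232.75 274.0
(74.6, -0.3)
```

```bash
python3 -m crank '[{"dx":-0.0007,"dy":0.0005,"dz":-0.03,"yaw":0},{"dx":0,"dy":0,"dz":-0.02,"yaw":0},{"dx":0,"dy":0,"dz":-0.006,"yaw":0},{"dx":0,"dy":0,"dz":-0.003,"yaw":0},{"dx":0,"dy":0,"dz":-0.0025,"yaw":0},{"dx":0,"dy":0,"dz":0,"yaw":0},{"dx":0,"dy":0,"dz":0,"yaw":0}]'
```

```text
time_s: 25.92
ee_pos: [577.5, 217.8, 43.0]
ee_rot: [179.9, -0.0, 77.0]
force: [-0.1, -0.3, 1.2]
gripper_width: 19.4
gripper_force: 35.0
```

```bash
python3 -m crank '[{"dx":0,"dy":0,"dz":0,"yaw":0},{"dx":0,"dy":0,"dz":0,"yaw":0},{"dx":0,"dy":0,"dz":0.04,"yaw":0},{"dx":0,"dy":0,"dz":0.06,"yaw":0},{"dx":0,"dy":0,"dz":0.06,"yaw":0},{"dx":0,"dy":0,"dz":0.06,"yaw":0},{"dx":0,"dy":0,"dz":0,"yaw":0}]' 0.4 30
python3 -m crank '[{"dx":-0.0032,"dy":-0.0308,"dz":0,"yaw":-0.953},{"dx":-0.0032,"dy":-0.0308,"dz":0,"yaw":-0.953},{"dx":-0.0032,"dy":-0.0308,"dz":0,"yaw":-0.953},{"dx":-0.0032,"dy":-0.0308,"dz":0,"yaw":-0.953},{"dx":-0.0032,"dy":-0.0308,"dz":0,"yaw":-0.953},{"dx":-0.0032,"dy":-0.0308,"dz":0,"yaw":-0.953},{"dx":-0.0032,"dy":-0.0308,"dz":0,"yaw":-0.953},{"dx":-0.0032,"dy":-0.0308,"dz":0,"yaw":-0.953},{"dx":-0.0032,"dy":-0.0308,"dz":0,"yaw":-0.953},{"dx":-0.0032,"dy":-0.0308,"dz":0,"yaw":-0.953}]'
python3 -m crank '[{"dx":-0.0032,"dy":-0.0308,"dz":0,"yaw":-0.953},{"dx":-0.0032,"dy":-0.0308,"dz":0,"yaw":-0.953},{"dx":-0.0032,"dy":-0.0308,"dz":0,"yaw":-0.953},{"dx":-0.0032,"dy":-0.0308,"dz":0,"yaw":-0.953},{"dx":0,"dy":0,"dz":-0.06,"yaw":0},{"dx":0,"dy":0,"dz":-0.06,"yaw":0},{"dx":0,"dy":0,"dz":-0.06,"yaw":0},{"dx":0,"dy":0,"dz":-0.0465,"yaw":0},{"dx":0,"dy":0,"dz":0,"yaw":0},{"dx":0,"dy":0,"dz":0,"yaw":0}]'
python3 - <<'E'
from h import *
im,c=grab('wrist','w13.png')
for b in blobs(im,c,24,4,300,rows=290):print(*b, 'mid',(b[0]-(99.5-b[2]/2)*np.array([np.cos(np.radians(b[1])),np.sin(np.radians(b[1]))])).round(1))
E
```

```text
time_s: 26.8
ee_pos: [579.2, 218.4, 223.3]
ee_rot: [179.5, -0.3, 77.0]
force: [-0.1, 0.1, -1.2]
gripper_width: 36.4
gripper_force: 0.0
time_s: 28.05
ee_pos: [550.5, -29.5, 217.1]
ee_rot: [-179.9, 0.1, 29.2]
force: [-0.3, -0.2, 0.6]
gripper_width: 36.3
gripper_force: 0.0
time_s: 29.3
ee_pos: [541.8, -127.4, 38.1]
ee_rot: [180.0, -0.1, 10.3]
force: [0.2, -0.2, 0.1]
gripper_width: 36.1
gripper_force: 0.0
[ 578.4 -120.1] 10.3 124.2 19.5 False mid [ 541.6 -126.8]
[ 603.3 -228.2] 11.2 134.8 18.2 False mid [ 571.8 -234.4]
[ 601.8 -172.3] 7.6 121.3 18.7 False mid [ 563.3 -177.4]
```

```bash
python3 -m crank '[{"dx":0.0003,"dy":0,"dz":-0.0218,"yaw":0},{"dx":0,"dy":0,"dz":0,"yaw":0},{"dx":0,"dy":0,"dz":0,"yaw":0}]'
python3 -m crank '[{"dx":0,"dy":0,"dz":0,"yaw":0},{"dx":0,"dy":0,"dz":0,"yaw":0},{"dx":0,"dy":0,"dz":0,"yaw":0},{"dx":0,"dy":0,"dz":0.05,"yaw":0},{"dx":0,"dy":0,"dz":0.05,"yaw":0},{"dx":0,"dy":0,"dz":0.05,"yaw":0},{"dx":-0.0096,"dy":0.0338,"dz":0,"yaw":0.953},{"dx":-0.0096,"dy":0.0338,"dz":0,"yaw":0.953},{"dx":-0.0096,"dy":0.0338,"dz":0,"yaw":0.953},{"dx":-0.0096,"dy":0.0338,"dz":0,"yaw":0.953}]' 0.1 35
python3 -m crank '[{"dx":-0.0096,"dy":0.0338,"dz":0,"yaw":0.953},{"dx":-0.0096,"dy":0.0338,"dz":0,"yaw":0.953},{"dx":-0.0096,"dy":0.0338,"dz":0,"yaw":0.953},{"dx":-0.0096,"dy":0.0338,"dz":0,"yaw":0.953},{"dx":-0.0096,"dy":0.0338,"dz":0,"yaw":0.953},{"dx":-0.0096,"dy":0.0338,"dz":0,"yaw":0.953},{"dx":-0.0096,"dy":0.0338,"dz":0,"yaw":0.953},{"dx":-0.0096,"dy":0.0338,"dz":0,"yaw":0.953},{"dx":-0.0096,"dy":0.0338,"dz":0,"yaw":0.953},{"dx":-0.0096,"dy":0.0338,"dz":-0.03,"yaw":0.953}]'
python3 -m crank '[{"dx":0,"dy":0,"dz":-0.03,"yaw":0},{"dx":0,"dy":0,"dz":0,"yaw":0},{"dx":0,"dy":0,"dz":0,"yaw":0},{"dx":0,"dy":0,"dz":0,"yaw":0}]'
python3 -c "
from h import *
im,c=grab('wrist','w14.png');held(im);print(cf(telemetry.state()['ee_pos']))"
```

```text
time_s: 29.72
ee_pos: [542.3, -127.5, 21.3]
ee_rot: [179.9, -0.1, 10.3]
force: [0.3, 0.2, -0.4]
gripper_width: 36.4
gripper_force: 0.0
time_s: 30.98
ee_pos: [510.2, -18.3, 139.7]
ee_rot: [-180.0, 0.0, 29.5]
force: [-0.6, -0.2, -1.2]
gripper_width: 19.7
gripper_force: 35.0
time_s: 32.22
ee_pos: [434.9, 252.8, 117.0]
ee_rot: [179.8, -0.2, 77.2]
force: [0.7, -0.6, -0.8]
gripper_width: 19.8
gripper_force: 35.0
time_s: 32.72
ee_pos: [434.7, 251.3, 92.9]
ee_rot: [179.9, -0.1, 77.0]
force: [-0.1, -0.1, -0.9]
gripper_width: 19.8
gripper_force: 35.0
held end row 54.5 cols 232.75 274.25
(-73.0, 0.6)
```

```bash
python3 -m crank '[{"dx":-0.0005,"dy":-0.0004,"dz":-0.03,"yaw":0},{"dx":0,"dy":0,"dz":-0.02,"yaw":0},{"dx":0,"dy":0,"dz":-0.006,"yaw":0},{"dx":0,"dy":0,"dz":-0.003,"yaw":0},{"dx":0,"dy":0,"dz":-0.0025,"yaw":0},{"dx":0,"dy":0,"dz":0,"yaw":0},{"dx":0,"dy":0,"dz":0,"yaw":0}]'
```

```text
time_s: 33.65
ee_pos: [433.7, 251.1, 43.0]
ee_rot: [180.0, -0.0, 77.0]
force: [-0.5, -0.8, -0.9]
gripper_width: 19.6
gripper_force: 35.0
```

```bash
python3 -m crank '[{"dx":0,"dy":0,"dz":0,"yaw":0},{"dx":0,"dy":0,"dz":0,"yaw":0},{"dx":0,"dy":0,"dz":0.04,"yaw":0},{"dx":0,"dy":0,"dz":0.06,"yaw":0},{"dx":0,"dy":0,"dz":0.06,"yaw":0},{"dx":0,"dy":0,"dz":0.06,"yaw":0},{"dx":0,"dy":0,"dz":0,"yaw":0}]' 0.4 30
python3 -m crank '[{"dx":0.0099,"dy":-0.0434,"dz":0,"yaw":-0.94},{"dx":0.0099,"dy":-0.0434,"dz":0,"yaw":-0.94},{"dx":0.0099,"dy":-0.0434,"dz":0,"yaw":-0.94},{"dx":0.0099,"dy":-0.0434,"dz":0,"yaw":-0.94},{"dx":0.0099,"dy":-0.0434,"dz":0,"yaw":-0.94},{"dx":0.0099,"dy":-0.0434,"dz":0,"yaw":-0.94},{"dx":0.0099,"dy":-0.0434,"dz":0,"yaw":-0.94},{"dx":0.0099,"dy":-0.0434,"dz":0,"yaw":-0.94},{"dx":0.0099,"dy":-0.0434,"dz":0,"yaw":-0.94},{"dx":0.0099,"dy":-0.0434,"dz":0,"yaw":-0.94}]'
python3 -m crank '[{"dx":0.0099,"dy":-0.0434,"dz":0,"yaw":-0.94},{"dx":0.0099,"dy":-0.0434,"dz":0,"yaw":-0.94},{"dx":0.0099,"dy":-0.0434,"dz":0,"yaw":-0.94},{"dx":0.0099,"dy":-0.0434,"dz":0,"yaw":-0.94},{"dx":0,"dy":0,"dz":-0.06,"yaw":0},{"dx":0,"dy":0,"dz":-0.06,"yaw":0},{"dx":0,"dy":0,"dz":-0.06,"yaw":0},{"dx":0,"dy":0,"dz":-0.0465,"yaw":0},{"dx":0,"dy":0,"dz":0,"yaw":0},{"dx":0,"dy":0,"dz":0,"yaw":0}]'
python3 - <<'E'
from h import *
im,c=grab('wrist','w15.png')
for b in blobs(im,c,24,4,300,rows=290):print(*b, 'mid',(b[0]-(99.5-b[2]/2)*np.array([np.cos(np.radians(b[1])),np.sin(np.radians(b[1]))])).round(1))
E
```

```text
time_s: 34.52
ee_pos: [435.6, 252.1, 222.8]
ee_rot: [179.6, -0.4, 77.0]
force: [0.2, -0.1, -0.3]
gripper_width: 36.6
gripper_force: 0.0
time_s: 35.78
ee_pos: [512.2, -97.3, 217.3]
ee_rot: [-179.9, 0.1, 29.8]
force: [0.8, -0.0, 0.2]
gripper_width: 36.7
gripper_force: 0.0
time_s: 37.02
ee_pos: [545.0, -235.4, 38.2]
ee_rot: [180.0, -0.1, 11.2]
force: [-0.4, -0.2, 0.4]
gripper_width: 36.5
gripper_force: 0.0
[ 595.5 -230. ] 11.2 150.5 19.4 False mid [ 571.7 -234.7]
[ 593.2 -173.9] 7.4 134.4 18.8 True mid [ 561.2 -178.1]
```

```bash
python3 -m crank '[{"dx":0.0343,"dy":0.0005,"dz":0,"yaw":0},{"dx":0,"dy":0,"dz":0,"yaw":0},{"dx":0,"dy":0,"dz":-0.0218,"yaw":0},{"dx":0,"dy":0,"dz":0,"yaw":0},{"dx":0,"dy":0,"dz":0,"yaw":0}]'
python3 -m crank '[{"dx":0,"dy":0,"dz":0,"yaw":0},{"dx":0,"dy":0,"dz":0,"yaw":0},{"dx":0,"dy":0,"dz":0,"yaw":0},{"dx":0,"dy":0,"dz":0.05,"yaw":0},{"dx":0,"dy":0,"dz":0.05,"yaw":0},{"dx":0,"dy":0,"dz":0.05,"yaw":0},{"dx":-0.0129,"dy":0.062,"dz":0,"yaw":-0.605},{"dx":-0.0129,"dy":0.062,"dz":0,"yaw":-0.605},{"dx":-0.0129,"dy":0.062,"dz":0,"yaw":-0.605},{"dx":-0.0129,"dy":0.062,"dz":0,"yaw":-0.605}]' 0.1 35
python3 -m crank '[{"dx":-0.0129,"dy":0.062,"dz":0,"yaw":-0.605},{"dx":-0.0129,"dy":0.062,"dz":0,"yaw":-0.605},{"dx":-0.0129,"dy":0.062,"dz":0,"yaw":-0.605},{"dx":-0.0129,"dy":0.062,"dz":0,"yaw":-0.605},{"dx":0,"dy":0,"dz":-0.02,"yaw":0},{"dx":0,"dy":0,"dz":-0.02,"yaw":0},{"dx":0,"dy":0,"dz":0,"yaw":0},{"dx":0,"dy":0,"dz":0,"yaw":0},{"dx":0,"dy":0,"dz":0,"yaw":0}]'
python3 -c "
from h import *
im,c=grab('wrist','w16.png');held(im);print(cf(telemetry.state()['ee_pos']))"
```

```text
time_s: 37.7
ee_pos: [571.2, -234.7, 19.8]
ee_rot: [-180.0, 0.0, 11.2]
force: [-0.6, -0.1, -0.4]
gripper_width: 36.5
gripper_force: 0.0
time_s: 38.95
ee_pos: [530.0, -34.8, 140.1]
ee_rot: [-180.0, -0.0, -1.0]
force: [1.1, 0.4, -1.1]
gripper_width: 19.8
gripper_force: 35.0
time_s: 40.08
ee_pos: [489.9, 162.0, 108.8]
ee_rot: [-180.0, -0.1, -13.0]
force: [-0.7, 0.9, 0.8]
gripper_width: 19.6
gripper_force: 35.0
held end row 53.75 cols 232.75 274.25
(0.8, -74.0)
```

```bash
python3 -m crank '[{"dx":-0.001,"dy":0.0002,"dz":-0.03,"yaw":0},{"dx":0,"dy":0,"dz":-0.02,"yaw":0},{"dx":0,"dy":0,"dz":-0.0085,"yaw":0},{"dx":0,"dy":0,"dz":-0.0035,"yaw":0},{"dx":0,"dy":0,"dz":-0.0025,"yaw":0},{"dx":0,"dy":0,"dz":0,"yaw":0},{"dx":0,"dy":0,"dz":0,"yaw":0}]'

```

```text
time_s: 41.0
ee_pos: [488.7, 162.3, 56.8]
ee_rot: [-180.0, -0.0, -13.0]
force: [0.5, -0.5, -0.5]
gripper_width: 19.7
gripper_force: 35.0
```

```bash
python3 -m crank '[{"dx":0,"dy":0,"dz":0,"yaw":0},{"dx":0,"dy":0,"dz":0,"yaw":0},{"dx":0,"dy":0,"dz":0.04,"yaw":0},{"dx":0,"dy":0,"dz":0.06,"yaw":0},{"dx":0,"dy":0,"dz":0.06,"yaw":0},{"dx":0,"dy":0,"dz":0.06,"yaw":0},{"dx":0,"dy":0,"dz":0,"yaw":0}]' 0.4 30
python3 -m crank '[{"dx":0.0134,"dy":-0.0607,"dz":0,"yaw":0.586},{"dx":0.0134,"dy":-0.0607,"dz":0,"yaw":0.586},{"dx":0.0134,"dy":-0.0607,"dz":0,"yaw":0.586},{"dx":0.0134,"dy":-0.0607,"dz":0,"yaw":0.586},{"dx":0.0134,"dy":-0.0607,"dz":0,"yaw":0.586},{"dx":0.0134,"dy":-0.0607,"dz":0,"yaw":0.586},{"dx":0.0134,"dy":-0.0607,"dz":0,"yaw":0.586}]'
python3 -m crank '[{"dx":0,"dy":0,"dz":-0.06,"yaw":0},{"dx":0,"dy":0,"dz":-0.06,"yaw":0},{"dx":0,"dy":0,"dz":-0.06,"yaw":0},{"dx":0,"dy":0,"dz":-0.06,"yaw":0},{"dx":0,"dy":0,"dz":-0.003,"yaw":0},{"dx":0,"dy":0,"dz":0,"yaw":0}]'
python3 - <<'E'
from h import *
im,c=grab('wrist','w17.png')
for b in blobs(im,c,24,4,300,rows=290):print(*b, 'mid',(b[0]-(99.5-b[2]/2)*np.array([np.cos(np.radians(b[1])),np.sin(np.radians(b[1]))])).round(1))
E
```

```text
time_s: 41.88
ee_pos: [490.7, 162.9, 236.7]
ee_rot: [-179.7, -0.5, -13.0]
force: [0.5, 0.1, -0.1]
gripper_width: 36.8
gripper_force: 0.0
time_s: 42.75
ee_pos: [563.1, -179.1, 231.0]
ee_rot: [-179.9, 0.1, 7.6]
force: [0.6, -0.8, -1.0]
gripper_width: 36.3
gripper_force: 0.0
time_s: 43.5
ee_pos: [564.1, -177.9, 38.7]
ee_rot: [180.0, -0.0, 7.5]
force: [1.2, -0.1, 0.8]
gripper_width: 36.3
gripper_force: 0.0
[ 600.6 -172.7] 7.5 124.1 19.4 False mid [ 563.5 -177.6]
```

```bash
python3 -m crank '[{"dx":0,"dy":0,"dz":-0.0225,"yaw":0},{"dx":0,"dy":0,"dz":0,"yaw":0},{"dx":0,"dy":0,"dz":0,"yaw":0}]'
python3 -m crank '[{"dx":0,"dy":0,"dz":0,"yaw":0},{"dx":0,"dy":0,"dz":0,"yaw":0},{"dx":0,"dy":0,"dz":0,"yaw":0},{"dx":0,"dy":0,"dz":0.05,"yaw":0},{"dx":0,"dy":0,"dz":0.05,"yaw":0},{"dx":0,"dy":0,"dz":0.05,"yaw":0},{"dx":-0.0051,"dy":0.0605,"dz":0,"yaw":-0.41},{"dx":-0.0051,"dy":0.0605,"dz":0,"yaw":-0.41},{"dx":-0.0051,"dy":0.0605,"dz":0,"yaw":-0.41},{"dx":-0.0051,"dy":0.0605,"dz":0,"yaw":-0.41}]' 0.1 35
python3 -m crank '[{"dx":-0.0051,"dy":0.0605,"dz":0,"yaw":-0.41},{"dx":-0.0051,"dy":0.0605,"dz":0,"yaw":-0.41},{"dx":-0.0051,"dy":0.0605,"dz":0,"yaw":-0.41},{"dx":-0.0051,"dy":0.0605,"dz":0,"yaw":-0.41},{"dx":-0.0051,"dy":0.0605,"dz":0,"yaw":-0.41},{"dx":-0.0051,"dy":0.0605,"dz":0,"yaw":-0.41},{"dx":0,"dy":0,"dz":-0.02,"yaw":0},{"dx":0,"dy":0,"dz":-0.02,"yaw":0},{"dx":0,"dy":0,"dz":0,"yaw":0},{"dx":0,"dy":0,"dz":0,"yaw":0}]'
python3 -m crank '[{"dx":0,"dy":0,"dz":0,"yaw":0}]'
python3 -c "
from h import *
im,c=grab('wrist','w18.png');held(im);print(cf(telemetry.state()['ee_pos']))"
```

```text
time_s: 43.92
ee_pos: [564.6, -178.0, 21.7]
ee_rot: [179.9, -0.2, 7.5]
force: [-0.2, -0.1, 0.2]
gripper_width: 36.5
gripper_force: 0.0
time_s: 45.18
ee_pos: [546.8, 17.3, 139.9]
ee_rot: [180.0, 0.0, -0.8]
force: [0.4, -0.3, -0.2]
gripper_width: 19.7
gripper_force: 35.0
time_s: 46.42
ee_pos: [523.1, 305.3, 108.1]
ee_rot: [180.0, 0.0, -13.1]
force: [-0.2, 0.1, -0.5]
gripper_width: 19.7
gripper_force: 35.0
time_s: 46.55
ee_pos: [523.3, 305.9, 108.7]
ee_rot: [-180.0, -0.1, -13.0]
force: [0.3, -0.3, -0.4]
gripper_width: 19.6
gripper_force: 35.0
held end row 55.0 cols 232.75 274.0
(1.1, 73.8)
```

```bash
python3 -m crank '[{"dx":-0.0008,"dy":0.0003,"dz":-0.03,"yaw":0},{"dx":0,"dy":0,"dz":-0.02,"yaw":0},{"dx":0,"dy":0,"dz":-0.0085,"yaw":0},{"dx":0,"dy":0,"dz":-0.0035,"yaw":0},{"dx":0,"dy":0,"dz":-0.0025,"yaw":0},{"dx":0,"dy":0,"dz":0,"yaw":0},{"dx":0,"dy":0,"dz":0,"yaw":0}]'
python3 -m crank '[{"dx":0,"dy":0,"dz":0,"yaw":0},{"dx":0,"dy":0,"dz":0,"yaw":0},{"dx":0,"dy":0,"dz":0.04,"yaw":0},{"dx":0,"dy":0,"dz":0.06,"yaw":0},{"dx":-0.02,"dy":-0.02,"dz":0.06,"yaw":0},{"dx":-0.02,"dy":-0.02,"dz":0.06,"yaw":0},{"dx":-0.02,"dy":-0.02,"dz":0.04,"yaw":0},{"dx":-0.02,"dy":-0.02,"dz":0,"yaw":0},{"dx":0,"dy":0,"dz":0,"yaw":0},{"dx":0,"dy":0,"dz":0,"yaw":0}]' 0.4 30
python3 -c "
from h import *
im,c=grab('wrist','w19.png');cv2.imwrite('pics/w19c.png',cv2.resize(im[:230,130:390],None,fx=2.5,fy=2.5)[:,:,::-1]);np.save('w19.npy',im)
s,c=grab('side','s19.png');topslats()"
```

```text
time_s: 47.48
ee_pos: [522.3, 306.7, 56.8]
ee_rot: [-180.0, -0.0, -13.0]
force: [0.0, -0.4, -0.0]
gripper_width: 19.9
gripper_force: 35.0
time_s: 48.72
ee_pos: [458.4, 242.9, 264.2]
ee_rot: [-180.0, 0.0, -13.0]
force: [0.3, -1.0, -0.7]
gripper_width: 36.4
gripper_force: 0.0
top [ 374.7 -288. ] [34. 33.] 42.9
top [511.3 237. ] [202. 200.] 76.9
```

View pics/w19c.png

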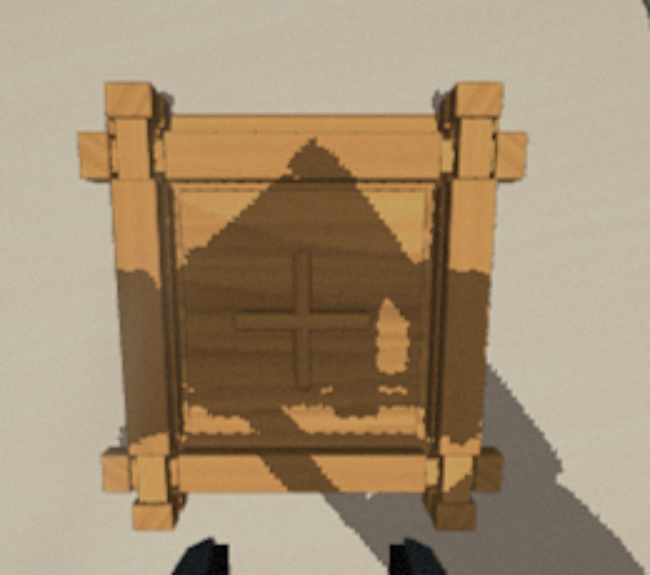

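```bash
python3 -m crank '[{"dx":-0.006,"dy":-0.0587,"dz":0.005,"yaw":0.692},{"dx":-0.006,"dy":-0.0587,"dz":0.005,"yaw":0.692},{"dx":-0.006,"dy":-0.0587,"dz":0.005,"yaw":0.692},{"dx":-0.006,"dy":-0.0587,"dz":0.005,"yaw":0.692},{"dx":-0.006,"dy":-0.0587,"dz":0.005,"yaw":0.692},{"dx":-0.006,"dy":-0.0587,"dz":0.005,"yaw":0.692},{"dx":-0.006,"dy":-0.0587,"dz":0.005,"yaw":0.692},{"dx":-0.006,"dy":-0.0587,"dz":0.005,"yaw":0.692},{"dx":-0.006,"dy":-0.0587,"dz":0.005,"yaw":0.692},{"dx":-0.006,"dy":-0.0587,"dz":0.005,"yaw":0.692}]' 0.77 30
python3 -m crank '[{"dx":-0.006,"dy":-0.0587,"dz":0.005,"yaw":0.692},{"dx":-0.006,"dy":-0.0587,"dz":0.005,"yaw":0.692},{"dx":-0.006,"dy":-0.0587,"dz":0.005,"yaw":0.692},{"dx":0,"dy":0,"dz":0,"yaw":0},{"dx":0,"dy":0,"dz":0,"yaw":0}]'
python3 -c "
from h import *
im,c=grab('wrist','w20.png');np.save('w20.npy',im)
for n,p in dict(green=(510,-404,105),red=(404,-368,96),dark=(364,-280,108)).items():print(n,proj(c,p).round())"
```

```text
time_s: 50.12
ee_pos: [410.3, -228.7, 304.2]
ee_rot: [-180.0, 0.0, 21.7]
force: [0.8, -0.3, 0.1]
gripper_width: 70.2
gripper_force: 0.0
time_s: 50.75
ee_pos: [395.9, -367.6, 315.8]
ee_rot: [-179.9, -0.0, 32.0]
force: [0.4, 0.5, -0.3]
gripper_width: 70.2
gripper_force: 0.0
green [335. 101.]
red [258. 162.]
dark [176. 153.]
```

View pics/w20.png

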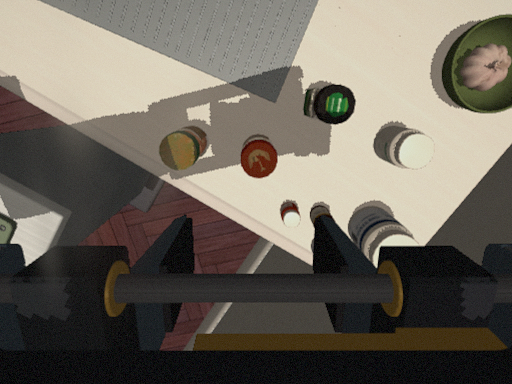

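```bash
python3 - <<'E'
from h import *
im=np.load('w20.npy');c=eyes.calibration('wrist');k=4
g=cv2.resize(cv2.cvtColor(im,cv2.COLOR_RGB2GRAY),None,fx=k,fy=k,interpolation=cv2.INTER_CUBIC)
for n,(u,v),z in[('green',(335,104),105),('red',(259,158),96),('front',(180,151),108)]:
    s=g[(v-34)*k:(v+34)*k,(u-34)*k:(u+34)*k]
    r=cv2.HoughCircles(s,cv2.HOUGH_GRADIENT,1.5,20,param1=120,param2=20,minRadius=15*k,maxRadius=23*k)
    for q in r[0][:4]:
        px=(u-34+q[0]/k,v-34+q[1]/k);p=ray(c,px,z)
        pr=ray(c,(px[0]+q[2]/k,px[1]),z)
        print(n,np.round(px,1),'r px',round(q[2]/k,1),'world',p.round(1),'r mm',round(np.linalg.norm(pr-p),1))
E
```

```text
green [333.4 103.2] r px 21.1 world [ 507.8 -403.3  105. ] r mm 23.8
green [329.7 106.6] r px 17.8 world [ 502.6 -401.9  105. ] r mm 20.2
green [326.3 101.7] r px 21.9 world [ 504.9 -395.5  105. ] r mm 24.7
green [319.6 101.3] r px 19.0 world [ 501.2 -388.8  105. ] r mm 21.4
red [258.9 159.1] r px 18.6 world [ 408.1 -367.1   96. ] r mm 22.5
red [258.2 150.4] r px 16.0 world [ 416.5 -360.7   96. ] r mm 19.3
red [262.3 154.6] r px 21.9 world [ 414.9 -367.6   96. ] r mm 26.5
front [178.1 150.6] r px 18.9 world [ 368.2 -280.3  108. ] r mm 22.1
front [183.3 150.9] r px 21.5 world [ 371.1 -285.8  108. ] r mm 25.1
front [186.7 146.4] r px 16.1 world [ 377.8 -286.6  108. ] r mm 18.7
front [192.7 141.6] r px 16.8 world [ 386.4 -289.8  108. ] r mm 19.5
```

```bash
python3 -m crank '[{"dx":-0.0166,"dy":0.0543,"dz":0,"yaw":0},{"dx":-0.0166,"dy":0.0543,"dz":0,"yaw":0},{"dx":0,"dy":0,"dz":-0.06,"yaw":0},{"dx":0,"dy":0,"dz":-0.06,"yaw":0},{"dx":0,"dy":0,"dz":-0.06,"yaw":0},{"dx":0,"dy":0,"dz":-0.06,"yaw":0},{"dx":0,"dy":0,"dz":-0.06,"yaw":0},{"dx":0,"dy":0,"dz":-0.0185,"yaw":0},{"dx":0,"dy":0,"dz":0,"yaw":0},{"dx":0,"dy":0,"dz":0,"yaw":0}]'
python3 -m crank '[{"dx":0,"dy":0,"dz":0,"yaw":0},{"dx":0,"dy":0,"dz":0,"yaw":0},{"dx":0,"dy":0,"dz":0,"yaw":0},{"dx":0,"dy":0,"dz":0,"yaw":0},{"dx":0,"dy":0,"dz":0,"yaw":0},{"dx":0,"dy":0,"dz":0,"yaw":0}]' 0.3 40
```

```text
time_s: 52.05
ee_pos: [369.9, -280.9, 62.7]
ee_rot: [179.9, -0.0, 32.0]
force: [-0.3, -0.3, -0.5]
gripper_width: 70.3
gripper_force: 0.0
time_s: 52.8
ee_pos: [369.1, -281.0, 62.0]
ee_rot: [180.0, -0.0, 32.0]
force: [-0.5, 1.7, 6.6]
gripper_width: 44.3
gripper_force: 40.0
```

```bash
python3 -m crank '[{"dx":0,"dy":0,"dz":0.03,"yaw":0},{"dx":0,"dy":0,"dz":0.06,"yaw":0},{"dx":0,"dy":0,"dz":0.06,"yaw":0},{"dx":0,"dy":0,"dz":0.06,"yaw":0},{"dx":0.012,"dy":0.0612,"dz":0,"yaw":0},{"dx":0.012,"dy":0.0612,"dz":0,"yaw":0},{"dx":0.012,"dy":0.0612,"dz":0,"yaw":0},{"dx":0.012,"dy":0.0612,"dz":0,"yaw":0},{"dx":0.012,"dy":0.0612,"dz":0,"yaw":0},{"dx":0.012,"dy":0.0612,"dz":0,"yaw":0}]'
python3 -m crank '[{"dx":0.012,"dy":0.0612,"dz":0,"yaw":0},{"dx":0.012,"dy":0.0612,"dz":0,"yaw":0},{"dx":0.012,"dy":0.0612,"dz":0,"yaw":0},{"dx":0.012,"dy":0.0612,"dz":0,"yaw":0},{"dx":0,"dy":0,"dz":-0.04,"yaw":0},{"dx":0,"dy":0,"dz":-0.04,"yaw":0},{"dx":0,"dy":0,"dz":0,"yaw":0},{"dx":0,"dy":0,"dz":0,"yaw":0}]'
python3 - <<'E'
from h import *
im,c=grab('side','s21.png');s=telemetry.state();print(cf(s['ee_pos']))
u,v=proj(c,[s['ee_pos'][0],s['ee_pos'][1],s['ee_pos'][2]-62+50]).round().astype(int);print(u,v)
a=cv2.resize(im[v-70:v+60,u-65:u+65],(520,520));b=cv2.imread('pics/s19.png')[v-70:v+60,u-65:u+65]
cv2.imwrite('pics/s21c.png',a[:,:,::-1])
E
```

```text
time_s: 54.05
ee_pos: [426.8, 14.2, 229.3]
ee_rot: [180.0, 0.0, 32.0]
force: [0.9, 0.7, -1.0]
gripper_width: 44.3
gripper_force: 40.0
time_s: 55.05
ee_pos: [465.9, 208.7, 166.5]
ee_rot: [180.0, -0.1, 32.0]
force: [0.4, -0.3, -1.3]
gripper_width: 44.1
gripper_force: 40.0
(-32.7, -33.8)
244 255
```

View pics/s21c.png

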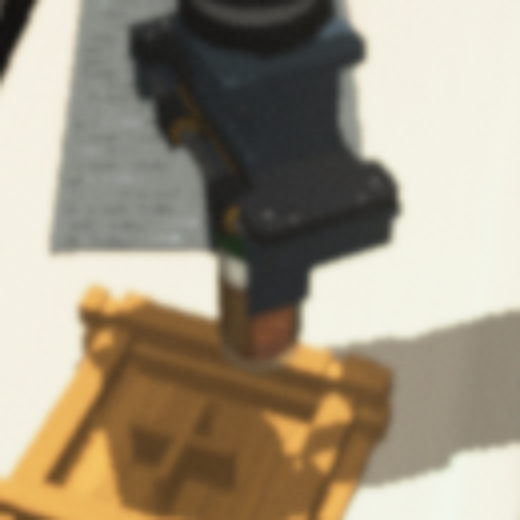

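```bash
python3 -m crank '[{"dx":-0.001,"dy":0,"dz":-0.04,"yaw":0},{"dx":0,"dy":0,"dz":-0.04,"yaw":0},{"dx":0,"dy":0,"dz":-0.015,"yaw":0},{"dx":0,"dy":0,"dz":-0.006,"yaw":0},{"dx":0,"dy":0,"dz":-0.004,"yaw":0},{"dx":0,"dy":0,"dz":0,"yaw":0},{"dx":0,"dy":0,"dz":0,"yaw":0}]'
```

```text
time_s: 55.98
ee_pos: [464.7, 208.7, 82.3]
ee_rot: [180.0, -0.1, 32.0]
force: [0.1, 1.3, -1.2]
gripper_width: 44.4
gripper_force: 40.0
```

```bash
python3 -m crank '[{"dx":0,"dy":0,"dz":-0.001,"yaw":0},{"dx":0,"dy":0,"dz":-0.001,"yaw":0},{"dx":0,"dy":0,"dz":0,"yaw":0}]'
python3 -m crank '[{"dx":0,"dy":0,"dz":0,"yaw":0},{"dx":0,"dy":0,"dz":0,"yaw":0},{"dx":0,"dy":0,"dz":0,"yaw":0},{"dx":0,"dy":0,"dz":0.02,"yaw":0},{"dx":0,"dy":0,"dz":0.04,"yaw":0},{"dx":0,"dy":0,"dz":0.06,"yaw":0},{"dx":0,"dy":0,"dz":0.06,"yaw":0},{"dx":0,"dy":0,"dz":0.06,"yaw":0}]' 0.62 40
python3 -m crank '[{"dx":-0.0064,"dy":-0.0654,"dz":0,"yaw":0},{"dx":-0.0064,"dy":-0.0654,"dz":0,"yaw":0},{"dx":-0.0064,"dy":-0.0654,"dz":0,"yaw":0},{"dx":-0.0064,"dy":-0.0654,"dz":0,"yaw":0},{"dx":-0.0064,"dy":-0.0654,"dz":0,"yaw":0},{"dx":-0.0064,"dy":-0.0654,"dz":0,"yaw":0},{"dx":-0.0064,"dy":-0.0654,"dz":0,"yaw":0},{"dx":-0.0064,"dy":-0.0654,"dz":0,"yaw":0},{"dx":-0.0064,"dy":-0.0654,"dz":0,"yaw":0},{"dx":-0.0064,"dy":-0.0654,"dz":0,"yaw":0}]' 0.77 40
python3 -m crank '[{"dx":-0.0064,"dy":-0.0654,"dz":0,"yaw":0},{"dx":0,"dy":0,"dz":0,"yaw":0},{"dx":0,"dy":0,"dz":0,"yaw":0}]'
python3 - <<'E'
from h import *
im,c=grab('wrist','w22.png')
h=cv2.cvtColor(im,cv2.COLOR_RGB2HSV);m=cv2.inRange(h,(0,120,50),(8,255,255))|cv2.inRange(h,(174,120,50),(180,255,255));m[240:]=0
k=max(cv2.findContours(m,cv2.RETR_EXTERNAL,cv2.CHAIN_APPROX_NONE)[0],key=cv2.contourArea)
o,r=cv2.minEnclosingCircle(k);print(o,r,ray(c,o,96).round(1))
im,c=grab('side','s22.png');t=np.array([*(C-34*U-34*V),126]);print('jar3 top expect',proj(c,t).round())
E
```

```text
time_s: 56.35
ee_pos: [464.3, 208.6, 80.0]
ee_rot: [180.0, -0.0, 32.0]
force: [0.6, -0.2, -1.6]
gripper_width: 44.2
gripper_force: 40.0
time_s: 57.35
ee_pos: [464.1, 208.5, 273.7]
ee_rot: [180.0, -0.0, 32.0]
force: [0.3, 0.5, -0.5]
gripper_width: 56.6
gripper_force: 0.0
time_s: 58.6
ee_pos: [412.7, -316.3, 272.2]
ee_rot: [180.0, -0.0, 32.0]
force: [0.4, 0.4, 0.7]
gripper_width: 70.0
gripper_force: 0.0
time_s: 58.98
ee_pos: [407.8, -366.3, 271.8]
ee_rot: [-179.9, -0.0, 32.0]
force: [0.2, 0.4, -0.3]
gripper_width: 70.4
gripper_force: 0.0
(254.0956573486328, 174.7913055419922) 21.4067325592041 [ 408.9 -366.2   96. ]
jar3 top expect [244. 264.]
```

```bash
python3 -m crank '[{"dx":0.0005,"dy":0.0005,"dz":-0.06,"yaw":0},{"dx":0,"dy":0,"dz":-0.06,"yaw":0},{"dx":0,"dy":0,"dz":-0.06,"yaw":0},{"dx":0,"dy":0,"dz":-0.06,"yaw":0},{"dx":0,"dy":0,"dz":-0.023,"yaw":0},{"dx":0,"dy":0,"dz":0,"yaw":0},{"dx":0,"dy":0,"dz":0,"yaw":0}]'
python3 -m crank '[{"dx":0,"dy":0,"dz":0,"yaw":0},{"dx":0,"dy":0,"dz":0,"yaw":0},{"dx":0,"dy":0,"dz":0,"yaw":0},{"dx":0,"dy":0,"dz":0,"yaw":0},{"dx":0,"dy":0,"dz":0,"yaw":0}]' 0.3 40
python3 -m crank '[{"dx":0,"dy":0,"dz":0.03,"yaw":0},{"dx":0,"dy":0,"dz":0.06,"yaw":0},{"dx":0,"dy":0,"dz":0.06,"yaw":0},{"dx":0,"dy":0,"dz":0.06,"yaw":0},{"dx":0.014,"dy":0.0636,"dz":0,"yaw":0},{"dx":0.014,"dy":0.0636,"dz":0,"yaw":0},{"dx":0.014,"dy":0.0636,"dz":0,"yaw":0},{"dx":0.014,"dy":0.0636,"dz":0,"yaw":0},{"dx":0.014,"dy":0.0636,"dz":0,"yaw":0},{"dx":0.014,"dy":0.0636,"dz":0,"yaw":0}]'
python3 -m crank '[{"dx":0.014,"dy":0.0636,"dz":0,"yaw":0},{"dx":0.014,"dy":0.0636,"dz":0,"yaw":0},{"dx":0.014,"dy":0.0636,"dz":0,"yaw":0},{"dx":0.014,"dy":0.0636,"dz":0,"yaw":0},{"dx":0.014,"dy":0.0636,"dz":0,"yaw":0},{"dx":0,"dy":0,"dz":-0.03,"yaw":0},{"dx":0,"dy":0,"dz":-0.03,"yaw":0},{"dx":0,"dy":0,"dz":0,"yaw":0},{"dx":0,"dy":0,"dz":0,"yaw":0},{"dx":0,"dy":0,"dz":0,"yaw":0}]'
python3 -c "
from h import *
grab('side','s23.png');print(cf(telemetry.state()['ee_pos']))"
```

```text
time_s: 59.95
ee_pos: [409.4, -366.6, 63.0]
ee_rot: [179.9, -0.0, 32.0]
force: [0.5, 0.9, -0.3]
gripper_width: 70.1
gripper_force: 0.0
time_s: 60.58
ee_pos: [408.6, -366.8, 62.2]
ee_rot: [179.9, -0.0, 32.0]
force: [-0.6, 0.4, 4.5]
gripper_width: 45.0
gripper_force: 40.0
time_s: 61.82
ee_pos: [475.4, -59.7, 229.1]
ee_rot: [-180.0, 0.0, 32.0]
force: [1.2, -0.7, -0.6]
gripper_width: 44.7
gripper_force: 40.0
time_s: 63.08
ee_pos: [532.3, 193.1, 182.8]
ee_rot: [180.0, -0.1, 32.0]
force: [0.2, 0.6, -1.0]
gripper_width: 44.5
gripper_force: 40.0
(35.2, -34.2)
```

```bash
python3 -m crank '[{"dx":-0.001,"dy":0,"dz":-0.04,"yaw":0},{"dx":0,"dy":0,"dz":-0.04,"yaw":0},{"dx":0,"dy":0,"dz":-0.03,"yaw":0},{"dx":0,"dy":0,"dz":-0.01,"yaw":0},{"dx":0,"dy":0,"dz":-0.004,"yaw":0},{"dx":0,"dy":0,"dz":0,"yaw":0},{"dx":0,"dy":0,"dz":0,"yaw":0}]'
python3 -m crank '[{"dx":0,"dy":0,"dz":-0.001,"yaw":0},{"dx":0,"dy":0,"dz":-0.001,"yaw":0},{"dx":0,"dy":0,"dz":-0.001,"yaw":0},{"dx":0,"dy":0,"dz":0,"yaw":0}]'
```

```text
time_s: 64.0
ee_pos: [531.4, 193.3, 83.4]
ee_rot: [180.0, -0.1, 32.0]
force: [0.3, -0.4, -1.6]
gripper_width: 45.1
gripper_force: 40.0
time_s: 64.5
ee_pos: [530.9, 193.2, 80.2]
ee_rot: [180.0, -0.0, 32.0]
force: [-0.4, -0.3, -0.1]
gripper_width: 45.1
gripper_force: 40.0
```

```bash
python3 -m crank '[{"dx":0,"dy":0,"dz":0,"yaw":0},{"dx":0,"dy":0,"dz":0,"yaw":0},{"dx":0,"dy":0,"dz":0,"yaw":0},{"dx":0,"dy":0,"dz":0.02,"yaw":0},{"dx":0,"dy":0,"dz":0.04,"yaw":0},{"dx":0,"dy":0,"dz":0.06,"yaw":0},{"dx":0,"dy":0,"dz":0.06,"yaw":0},{"dx":0,"dy":0,"dz":0.06,"yaw":0}]' 0.62 40
python3 -m crank '[{"dx":-0.0026,"dy":-0.0678,"dz":0,"yaw":0},{"dx":-0.0026,"dy":-0.0678,"dz":0,"yaw":0},{"dx":-0.0026,"dy":-0.0678,"dz":0,"yaw":0},{"dx":-0.0026,"dy":-0.0678,"dz":0,"yaw":0},{"dx":-0.0026,"dy":-0.0678,"dz":0,"yaw":0},{"dx":-0.0026,"dy":-0.0678,"dz":0,"yaw":0},{"dx":-0.0026,"dy":-0.0678,"dz":0,"yaw":0},{"dx":-0.0026,"dy":-0.0678,"dz":0,"yaw":0},{"dx":-0.0026,"dy":-0.0678,"dz":0,"yaw":0},{"dx":-0.0026,"dy":-0.0678,"dz":0,"yaw":0}]' 0.77 40
python3 -m crank '[{"dx":-0.0026,"dy":-0.0678,"dz":0,"yaw":0},{"dx":0,"dy":0,"dz":0,"yaw":0},{"dx":0,"dy":0,"dz":0,"yaw":0}]'
python3 - <<'E'
from h import *
im,c=grab('wrist','w24.png')
print(proj(c,(508,-403.5,105)))
h=cv2.cvtColor(im,cv2.COLOR_RGB2HSV);m=cv2.inRange(h,(50,110,50),(85,255,255));m[240:]=0
for k in cv2.findContours(m,cv2.RETR_EXTERNAL,cv2.CHAIN_APPROX_NONE)[0]:
    if cv2.contourArea(k)>80:
        o,r=cv2.minEnclosingCircle(k);print(np.round(o),round(r,1),ray(c,o,105).round(1))
E
```

```text
time_s: 65.5
ee_pos: [530.6, 193.1, 275.0]
ee_rot: [180.0, -0.1, 32.0]
force: [1.0, -0.1, -0.0]
gripper_width: 56.9
gripper_force: 0.0
time_s: 66.75
ee_pos: [509.7, -351.1, 273.5]
ee_rot: [179.9, -0.1, 32.0]
force: [0.1, -0.1, 0.9]
gripper_width: 70.0
gripper_force: 0.0
time_s: 67.12
ee_pos: [507.8, -403.1, 272.7]
ee_rot: [-180.0, -0.0, 32.0]
force: [-0.5, -0.0, 0.3]
gripper_width: 70.3
gripper_force: 0.0
[253.88621672 177.53830876]
```

```bash
python3 -m crank '[{"dx":0.0003,"dy":0,"dz":-0.06,"yaw":0},{"dx":0,"dy":0,"dz":-0.06,"yaw":0},{"dx":0,"dy":0,"dz":-0.06,"yaw":0},{"dx":0,"dy":0,"dz":-0.06,"yaw":0},{"dx":0,"dy":0,"dz":-0.023,"yaw":0},{"dx":0,"dy":0,"dz":0,"yaw":0},{"dx":0,"dy":0,"dz":0,"yaw":0}]'
python3 -m crank '[{"dx":0,"dy":0,"dz":0,"yaw":0},{"dx":0,"dy":0,"dz":0,"yaw":0},{"dx":0,"dy":0,"dz":0,"yaw":0},{"dx":0,"dy":0,"dz":0,"yaw":0},{"dx":0,"dy":0,"dz":0,"yaw":0}]' 0.3 40
python3 -m crank '[{"dx":0,"dy":0,"dz":0.03,"yaw":0},{"dx":0,"dy":0,"dz":0.06,"yaw":0},{"dx":0,"dy":0,"dz":0.06,"yaw":0},{"dx":0,"dy":0,"dz":0.06,"yaw":0},{"dx":-0.0027,"dy":0.0652,"dz":0,"yaw":0},{"dx":-0.0027,"dy":0.0652,"dz":0,"yaw":0},{"dx":-0.0027,"dy":0.0652,"dz":0,"yaw":0},{"dx":-0.0027,"dy":0.0652,"dz":0,"yaw":0},{"dx":-0.0027,"dy":0.0652,"dz":0,"yaw":0},{"dx":-0.0027,"dy":0.0652,"dz":0,"yaw":0}]'
python3 -m crank '[{"dx":-0.0027,"dy":0.0652,"dz":0,"yaw":0},{"dx":-0.0027,"dy":0.0652,"dz":0,"yaw":0},{"dx":-0.0027,"dy":0.0652,"dz":0,"yaw":0},{"dx":-0.0027,"dy":0.0652,"dz":0,"yaw":0},{"dx":-0.0027,"dy":0.0652,"dz":0,"yaw":0},{"dx":-0.0027,"dy":0.0652,"dz":0,"yaw":0},{"dx":-0.0027,"dy":0.0652,"dz":0,"yaw":0},{"dx":0,"dy":0,"dz":-0.03,"yaw":0},{"dx":0,"dy":0,"dz":0,"yaw":0},{"dx":0,"dy":0,"dz":0,"yaw":0}]'
python3 -m crank '[{"dx":0,"dy":0,"dz":-0.03,"yaw":0},{"dx":0,"dy":0,"dz":0,"yaw":0}]'
python3 -c "
from h import *
grab('side','s25.png');print(cf(telemetry.state()['ee_pos']))"
```

```text
time_s: 68.05
ee_pos: [509.3, -403.4, 63.4]
ee_rot: [179.8, -0.1, 32.1]
force: [0.4, -0.2, 1.1]
gripper_width: 70.2
gripper_force: 0.0
time_s: 68.68
ee_pos: [508.5, -404.0, 62.3]
ee_rot: [179.9, -0.0, 32.0]
force: [1.4, -1.0, 3.7]
gripper_width: 43.5
gripper_force: 39.9
time_s: 69.92
ee_pos: [494.3, -88.8, 228.9]
ee_rot: [-179.9, 0.1, 32.0]
force: [-0.3, 1.0, -0.2]
gripper_width: 43.6
gripper_force: 39.9
time_s: 71.18
ee_pos: [480.2, 274.1, 205.9]
ee_rot: [180.0, 0.0, 32.0]
force: [-0.2, 0.4, -1.1]
gripper_width: 43.4
gripper_force: 39.9
time_s: 71.42
ee_pos: [479.5, 273.4, 181.1]
ee_rot: [-180.0, 0.1, 31.9]
force: [0.1, 0.4, -0.8]
gripper_width: 43.2
gripper_force: 39.9
(-33.7, 32.9)
```

```bash
python3 - <<'E'
from h import *
w,c=grab('wrist','w26.png');s=cv2.imread('pics/s25.png')[:,:,::-1]
a=cv2.resize(s[180:350,160:300],(400,486));b=cv2.resize(w[:300],(400,234))
o=np.zeros((486,800,3),np.uint8);o[:,:400]=a;o[:234,400:]=b
o[236:,400:600]=cv2.resize(cv2.imread('pics/s23.png')[180:340,180:308,::-1],(200,250))
cv2.imwrite('pics/m26.png',o[:,:,::-1])
E
```

```text
(no output)
```

View pics/m26.png

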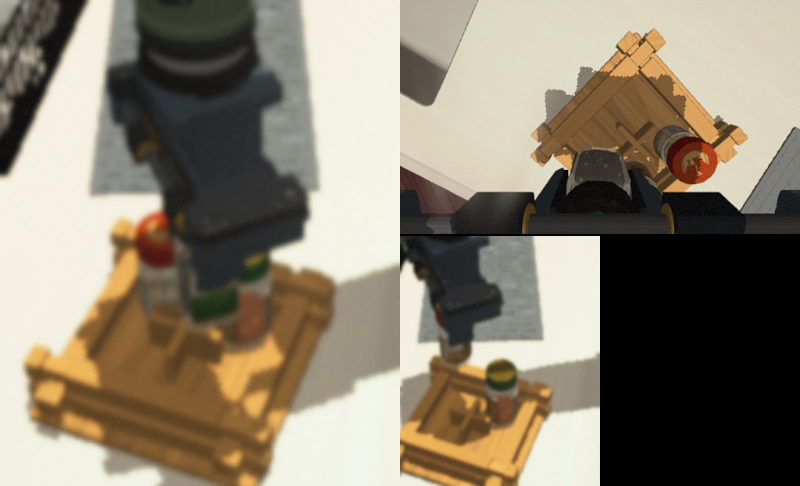

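```bash
python3 - <<'E'
from h import *
c=eyes.calibration('wrist');s=telemetry.state();p=s['ee_pos'];a=np.radians(s['ee_rot'][2]);x=np.array([np.cos(a),np.sin(a)])
for d in(0,17,22,27):print(d,proj(c,[*(p[:2]+d*x),p[2]+46]).round(1))
w=cv2.imread('pics/w26.png');g=cv2.cvtColor(w,cv2.COLOR_BGR2GRAY)
print(g[180:250:2,250:262].mean(1).round().astype(int))
E
```

```text
0 [254.2 296. ]
17 [254.3 259.6]
22 [254.3 248.3]
27 [254.3 236.8]
[ 92  92  91  90  95 134  66  48  50  48  48  50  54  51  49  54  50  51
  49  50  50  51  50  52  57  58  16  12  11  13  16  14  16  12  16]
```

```bash
python3 - <<'E'
from h import *
c=eyes.calibration('wrist');s=telemetry.state();p=s['ee_pos'];a=np.radians(s['ee_rot'][2]);x=np.array([np.cos(a),np.sin(a)])
for d in(12,17,22,27):print(d,proj(c,[*(p[:2]+d*x),p[2]-62]).round(1),proj(c,[*(p[:2]+d*x),p[2]-62+88]).round(1))
print(p,cf(p))
E
```

```text
12 [253.7 195.2] [254.1 248.7]
17 [253.7 188.6] [254.1 238.9]
22 [253.7 182. ] [254.1 229. ]
27 [253.7 175.3] [254.1 218.8]
[480.6812306  274.28917341 182.67369676] (-33.3, 33.4)
```

```bash
python3 -m crank '[{"dx":0.0031,"dy":0.002,"dz":-0.04,"yaw":0},{"dx":0,"dy":0,"dz":-0.04,"yaw":0},{"dx":0,"dy":0,"dz":-0.03,"yaw":0},{"dx":0,"dy":0,"dz":-0.01,"yaw":0},{"dx":0,"dy":0,"dz":-0.004,"yaw":0},{"dx":0,"dy":0,"dz":0,"yaw":0},{"dx":0,"dy":0,"dz":0,"yaw":0}]'
python3 -m crank '[{"dx":0,"dy":0,"dz":-0.001,"yaw":0},{"dx":0,"dy":0,"dz":-0.001,"yaw":0},{"dx":0,"dy":0,"dz":-0.001,"yaw":0},{"dx":0,"dy":0,"dz":0,"yaw":0}]'
```

```text
time_s: 72.4
ee_pos: [483.2, 276.5, 83.4]
ee_rot: [180.0, -0.1, 32.0]
force: [0.5, -0.4, -0.9]
gripper_width: 43.5
gripper_force: 39.9
time_s: 72.9
ee_pos: [482.6, 276.2, 80.2]
ee_rot: [180.0, -0.0, 32.0]
force: [-0.6, -0.2, 1.0]
gripper_width: 43.4
gripper_force: 39.9
```

```bash
python3 -m crank '[{"dx":0,"dy":0,"dz":0,"yaw":0},{"dx":0,"dy":0,"dz":0,"yaw":0},{"dx":0,"dy":0,"dz":0,"yaw":0},{"dx":0,"dy":0,"dz":0.02,"yaw":0},{"dx":0,"dy":0,"dz":0.04,"yaw":0},{"dx":0,"dy":0,"dz":0.06,"yaw":0},{"dx":0,"dy":0,"dz":0.06,"yaw":0},{"dx":0,"dy":0,"dz":0.06,"yaw":0},{"dx":-0.01,"dy":-0.04,"dz":0.04,"yaw":0},{"dx":-0.01,"dy":-0.04,"dz":0.04,"yaw":0}]' 0.62 40
python3 -m crank '[{"dx":-0.02,"dy":-0.04,"dz":0,"yaw":0},{"dx":0,"dy":0,"dz":0,"yaw":0},{"dx":0,"dy":0,"dz":0,"yaw":0}]'
python3 - <<'E'
from h import *
im,c=grab('wrist','w27.png');k=4
g=cv2.resize(cv2.cvtColor(im,cv2.COLOR_RGB2GRAY),None,fx=k,fy=k,interpolation=cv2.INTER_CUBIC)
for n,q,z in[('j2',C-34*U-34*V,123),('red',C+34*U-34*V,114),('j3',C-34*U+34*V,126)]:
    u,v=proj(c,[*q,z]).round().astype(int);R=28
    s=g[(v-R)*k:(v+R)*k,(u-R)*k:(u+R)*k]
    r=cv2.HoughCircles(s,cv2.HOUGH_GRADIENT,1.5,20,param1=120,param2=20,minRadius=15*k,maxRadius=26*k)
    if r is None: print(n,u,v,'none');continue
    for t in r[0][:3]:
        p=ray(c,(u-R+t[0]/k,v-R+t[1]/k),z);pr=ray(c,(u-R+t[0]/k+t[2]/k,v-R+t[1]/k),z)
        print(n,(u,v),(t/k).round(1),cf(p),'r',np.linalg.norm(p-pr).round(1))
E
```

```text
time_s: 74.15
ee_pos: [466.2, 211.5, 338.5]
ee_rot: [180.0, -0.1, 32.0]
force: [0.7, -0.2, -0.4]
gripper_width: 56.8
gripper_force: 0.0
time_s: 74.53
ee_pos: [450.7, 180.4, 336.7]
ee_rot: [-180.0, -0.1, 32.0]
force: [-0.9, -0.4, 0.3]
gripper_width: 56.2
gripper_force: 0.0
j2 (np.int64(239), np.int64(146)) [29.8 29.8 19.8] (-34.2, -36.5) r 23.4
j2 (np.int64(239), np.int64(146)) [24.6 32.4 24.1] (-40.8, -34.3) r 28.6
j2 (np.int64(239), np.int64(146)) [29.8 24.6 16.7] (-29.7, -32.2) r 19.7
red (np.int64(280), np.int64(104)) [32.4 29.1 23.6] (36.3, -38.3) r 27.6
red (np.int64(280), np.int64(104)) [27.2 26.1 18.7] (34.3, -31.5) r 21.7
red (np.int64(280), np.int64(104)) [17.4 23.1 24.1] (28.6, -21.1) r 28.0
j3 (np.int64(196), np.int64(104)) [30.2 27.6 20.4] (-32.1, 32.6) r 23.0
j3 (np.int64(196), np.int64(104)) [33.9 23.4 24.5] (-25.8, 32.6) r 27.6
j3 (np.int64(196), np.int64(104)) [33.2 32.1 25.8] (-33.3, 26.9) r 29.2
```

```bash
python3 - <<'E'
from h import *
topslats()
im,c=grab('wrist');m=wmask(im,1)
for s in(1,-1):
    for t in(1,-1):
        print([int(m[tuple(proj(c,[*(C+s*a*U+t*b*V),z]).round().astype(int)[::-1])]>0) for a,b,z in((93,74,60),(74,94,46),(40,74,60),(74,40,46))],end=' ')
s=telemetry.state();print(s['force'].round(1),s['time_s'])
E
```

```text
top [452.5 320.7] [26. 56.] -70.7
top [500.9 194.7] [112. 199.] -11.8
[1, 1, 1, 1] [1, 1, 1, 1] [1, 1, 1, 1] [1, 1, 1, 1] [-0.3  1.  -0.6] 74.675
```

```bash
python3 -c "
from workcell import ticket
print(ticket.job_done())"
```

```text
the job is handed in; nothing more can be done
None
```

The job is handed in at 74.7 s of the 210 s: all six slats are laid in three alternating layers. The three spice jars that were there (red, green and dark lids) each stand in their own cell, and I left the medicine pots alone; the hand-in returned no verdict.

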